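Prop the spring flap and fetch the red-capped tube for its label check

ROBOT

A 7-joint arm with a two-finger parallel gripper is mounted at the origin on the work surface; the furniture and walls round the work are solid. World frame = base frame: x ahead of the robot, y to its left, z up, the work surface at z = 0. Lengths are in m, angles in degrees, forces in N, time in s.
With the tool pointing down it reaches from about 0.425 to 0.875 m from the base axis. Payload 4.7 kg.
Tool frame: the origin (TCP) lies at the very end of the fingers, on their centre line; the grasp point (between the pads) lies 19 mm behind it; z points along the fingers, y is the direction in which the jaws open and shut (so a half turn about z gives the same grasp; the last joint's range is limited). The gripper opens to 87 mm and grips with 3 to 60 N. Pads are 19 mm wide; open, the fingers measure 117 mm over their backs; the gripper's body (75 mm by 190 mm) begins 51 mm behind the grasp point.
Start: joints at [-74.135, 18.392, -4.016, 83.108, 1.295, 78.541, -3.26], TCP at [0.169, 0.628, 0.223] pointing down, gripper open.
Joint ranges: [-163.93, 163.93], [-17.29, 119.83], [-79.2, 71.16], [3.27, 140.29], [-89.18, 269.18], [5.43, 117.66], [-154.24, 154.24]. Speed limits (degrees/s): [147.25, 147.25, 180, 180, 180, 180, 180].

INTERFACE

Orientations are given as [roll, pitch, yaw] about the fixed x, y, z axes, in that order (R = Rz(yaw) Ry(pitch) Rx(roll)).
In Python, from cell import monitor, read_camera, camera_info, env, look_for gives the robot as it stands.
- The arm moves only by the tool servo_tool, never from a script. Its argument "commands" is one flat list of numbers, 6 for each row, row after row: the shift along the tool's x, y, z in mm, then the turn, a rotation vector about the tool's x, y, z in degrees. A call has 1 to 10 rows; each row shifts and turns the commanded pose from where the row before left it, along the tool's axes as they then stand; what a row does not reach is not made up. A row lasts 1/10 s, in which the tool goes at most 50 mm and 8.59 degrees, less where a joint would pass 70% of its speed; a pose out of reach is approached as far as the arm can. A call is refused whole if a number of a shift passes 50 or a number of a turn 8.59, either way. A call with a gripper value outside its range is refused whole. "jaw" is the finger opening in mm, from 0 to 87, set as the call begins (left out, the last holds). The fingers move at their own pace and stop on an object; "newtons" is the grip in N (left out, the last holds). Time passes only in rows, so rows that do not move let the fingers close. It gives the time, the measured TCP pose, the force and the opening at its end, in the units of the state.
- monitor.get_obs(): the state, without advancing time (a new reading comes with each control period).
- read_camera(name): name is "side" or "top" or "wrist"; returns (picture, depth): 480x640x3 uint8, red, green, blue; 480x640 float32, m along the optical axis (not along the pixel's ray), 0 where there is no reading.
- camera_info(name): a dict with "camera_matrix" (3x3 intrinsics, pixels), "k1" (the pictures are not rectified: a ray, as slopes to the right and down, at radius r is drawn at 1 + k1 r^2 times it, then the intrinsics apply), "R" (3x3) and "t" (3): a world point X has camera coordinates R X + t; the wrist camera has in their place "T_tool_cam" (4x4, takes a point from camera to tool coordinates, whose origin is the TCP and whose axes are the flange's). Camera axes: x right, y down, z forward; pixel columns grow to the right and rows downward; lengths in m; the calibration is good to about 2 mm. A picture is of the moment at which its call begins: read the wrist's pose just before it. camera_info takes no time and is no camera call.
- env.sign_off(): hands the job in, once; it reports no verdict.
Trained networks look in the newest picture that a camera, given by its name, has taken for a name from the list of things; names that differ only in an ending like _2 or _b are one class to them, and where a whole thing is asked for, a point or a joint stands for the part that bears it (a point fixed in the world has none). Each returns a list of dicts, best first, with "conf" (0 to 1); they miss things now and then, are a little off and sometimes report something else, mostly with a low value. They report only what shows in the picture. A call takes as long as a camera call. They do not tell look-alikes from the thing itself.
- look_for(camera, label): "box" ([left, top, width, height] in pixels, round what is visible of it).
The state is a dict: "time_s": time; "qpos": joint angles; "joint_velocities": joint speeds; "effort": joint torques, N m; "tool_pos": TCP position; "tool_rot": TCP orientation; "force": force on the tool from outside, world axes, zero at the start; "wrist_torque": the same for the moment, N m; "grip_width": finger opening in m.
Only numpy, scipy, OpenCV 4.12 (cv2) and the standard library are available. Lean on these libraries where they do the work, as an engineer would, in place of code of your own. Each camera call takes 0.05 s, during which the arm holds its last target.

TASK

The sample bin's flap springs shut: lift it with the loose orange strut and stand the strut with one foot down in the saddle on the bin's front rim and the other up under the flap, so that it holds the flap wide open by itself. Then reach in under the flap, take out the red-capped tube and lay it level in both notches of the label reader's rest, its bare barrel over the dark window, cap towards either end. Leave the flap propped for the next fetch, and do not disturb the blue-capped tube, the pen or the pen's cap.

Things in the scene. Friction and masses are not known exactly. Their poses are not given: they have to be found in the camera images.
- bin: Sample bin, fixed: light grey open box 190 (x) x 268 (y) x 105 mm high, 4 mm walls, floor inside at 12 mm, blue-framed flap with clear window on top. Origin: centre of underside, on the bench; x points from its front (robot side) to its hinge side, y to its left seen from the front, z up. The prop station (tab, saddle, stop rib) is right of centre, at bin y = -68 mm.
- flap (a joint): Flap angle: 0 shut (level, underside at 107 mm), grows as the front edge rises, hard stop at 1.26 rad, about 0.94 on the seated strut. Flap 268 wide, 4 thick, 208 mm from hinge to front edge. A spring and its weight shut it when let go: about 1 N up at the tab starts it; it bears on the propping strut with 2.5 to 3 N.
- hinge (a point): Point on the flap's hinge axis at the prop station: bin (93, -68, 109) mm. The axis runs along bin y, 2 mm above the shut flap's underside. From hinge to tab runs a solid blue strip 70 mm wide; under it a stop rib, 7 mm deep and 60 wide, has its face towards the tab 72 mm from the hinge: a strut foot slid inwards along the strip stops there.
- tab (a point): On the underside of the flap's lifting tab, 218 mm from the hinge, 8 mm from its front edge; moves with the flap. Tab 80 mm wide. Shut, its front edge is at bin x = -133, the front wall's outer face at -95 mm. The saddle's front lip (to bin x = -109, top at 91 mm) lies below it: lift the tab with a foot centred at bin x = -121 mm or less.
- saddle (a point): Centre line of a strut foot seated in the saddle: bin (-94, -68, 88) mm. Dark trough, open-topped, in a 60 mm notch of the front rim: floor at 78, front lip inner face at bin x = -105 and top at 91, side cheeks 52 mm apart, tops at 93, rear bead top at 81 mm. The flap pushes a foot into the corner of floor and lip. Seated, the strut rises away from the front at 32 (far foot at the rib) to 36 degrees.
- prop_mid (a point): Centre of the loose orange strut, 10 mm above the bench as it lies; 50 to 85 g. Web 12 mm thick (its y), 20 mm high (its z), along its x; pinch it here across the 12 mm. Both ends alike: a round black rubber foot, 20 mm in diameter, 40 mm long along y; foot centres 152 mm apart, 172 mm overall.
- prop_end_a (a point): Centre of one foot of the strut (strut x = +76 mm).
- prop_end_b (a point): Centre of the other foot of the strut (strut x = -76 mm).
- red_tube_grip (a point): On the red-capped tube's axis, middle of the barrel: pinch here. Its z runs to the cap: barrel 14 mm in diameter from -43 to +42 mm, red cap 19 mm in diameter to +60; 12 g. Lies level along bin x, cap away from the front, at bin x = 10, y = 12 or 70, z = 72 mm, on 6 mm thick rails 30 mm before and behind this point. The propped flap slopes over it 36 degrees from vertical: reach in tilted.
- blue_tube_grip (a point): The same point on the blue-capped tube, of the same size, lying in the other of the two lanes (58 mm apart). Leave it.
- reader: Label reader, fixed: off-white slab 130 (x) x 80 (y) x 18 mm with a dark window; origin: centre of its underside, x along its length. Two dark posts at x = -30 and +30 mm, 6 mm thick and 34 mm wide, have notches 16 mm wide that carry a tube lying along x: notch bottoms at 48, post tops at 57 mm.
- reader_rest (a point): Where the middle of the barrel (red_tube_grip) belongs when the tube lies in both notches: over the reader's centre, 55 mm above the bench. The tube then lies along the reader's x, either way round.
- pen: Black marker without cap, lying on the bench, 116 mm long, 16 mm high; origin: centre of its underside. Leave it.
- pen_cap: The marker's black cap, lying on the bench, 59 x 25 x 16 mm; origin: centre of its underside. Leave it.
Not all that is in view belongs to the job. Leave any purple look-alike of the part that bears prop_mid alone. Of the things that look like the reader, the larger one is meant.

How it is judged:
By the outcome, as a careful person would: the job done as asked, in the order asked, and still so for the second after the job is handed in, with the robot touching nothing.
It also fails if it takes over 53 s, if anything falls off the work surface, if the arm or the gripper's body presses on something with over 40 N, if the wrist force passes 120 N, or if a joint passes its speed limit or range.

## Working session

There is one attempt and no reset: what is moved stays moved. The work goes in short steps, Python scripts to look and compute and a tool call to move; the robot and the scene stay as the last step left them, time stands still between calls to the robot, and variables do not carry over. Pictures are saved under pics/ and viewed, and the job is handed in when it is done.

Besides the shell and the picture viewer there is one more tool, called after "Emit:" by a JSON object that holds its "method" and its "body", one argument or row to a line. servo_tool: Moves the arm, as the interface text tells. Its arguments: {"type":"object","properties":{"commands":{"type":"array","items":{"type":"number"}},"jaw":{"type":"number"},"newtons":{"type":"number"}},"required":["commands"]}

```bash
ls; mkdir -p pics
cat > h.py <<'E'
import numpy as np, cv2
from cell import monitor, read_camera, camera_info, env, look_for
from scipy.spatial.transform import Rotation as Ro
def cam(name):
    o=monitor.get_obs(); pic,d=read_camera(name)
    return o,pic,d
def save(pic,fn): cv2.imwrite('pics/'+fn,pic[:,:,::-1])
def rays(ci,uv):
    K=np.array(ci['camera_matrix']);k=ci['k1']
    uv=np.atleast_2d(np.array(uv,float))
    x=(uv[:,0]-K[0,2])/K[0,0]; y=(uv[:,1]-K[1,2])/K[1,1]
    rd=np.hypot(x,y); r=rd.copy()
    for _ in range(20): r=rd/(1+k*r*r)
    s=np.where(rd>0,r/np.maximum(rd,1e-12),1)
    return np.c_[x*s,y*s,np.ones(len(x))]
def world(name,uv,z,o=None):
    ci=camera_info(name); P=rays(ci,uv)*np.atleast_1d(z)[:,None]
    if name=='wrist':
        T=np.array(ci['T_tool_cam']); P=P@T[:3,:3].T+T[:3,3]
        R=Ro.from_euler('xyz',o['tool_rot'],degrees=True).as_matrix()
        return P@R.T+np.array(o['tool_pos'])
    R=np.array(ci['R']);t=np.array(ci['t'])
    return (P-t)@R
def cloud(name,d,o=None):
    v,u=np.mgrid[0:480,0:640]
    return world(name,np.c_[u.ravel(),v.ravel()],d.ravel(),o).reshape(480,640,3)
E
python3 - <<'E'
from h import *
print(monitor.get_obs())
for n in ['side','top','wrist']:
    o,p,d=cam(n); save(p,n+'0.png'); np.savez('pics/'+n+'0.npz',p=p,d=d)
    ci=camera_info(n); print(n,ci)
E
```

```text
pics
{'time_s': 0.0, 'qpos': array([-74.13410563,  18.4380982 ,  -4.01669136,  83.17291856,
         1.29366736,  78.54015346,  -3.25924655]), 'joint_velocities': array([-0.04943503, -0.02171894,  0.02428607, -0.05363304,  0.04873706,
        0.01939247,  0.12184091]), 'effort': array([ 9.98440737e-04, -4.91306984e+01, -4.03451370e-01, -3.12521625e+01,
       -6.40251744e-02,  4.38611617e-02,  1.82257322e-04]), 'tool_pos': array([0.16875766, 0.62715729, 0.22148993]), 'tool_rot': array([-1.79894000e+02,  3.96538142e-03,  1.64945403e+02]), 'force': array([ 0.06479497, -0.0144115 ,  0.10077603]), 'wrist_torque': array([-0.00350028,  0.04739476, -0.00594386]), 'grip_width': 0.08688765723175651}
side {'camera_matrix': array([[450.10941135,   0.        , 319.04864898],
       [  0.        , 450.10941135, 242.20729302],
       [  0.        ,   0.        ,   1.        ]]), 'k1': -0.020634602187096524, 'R': array([[-9.99556417e-01,  2.97812611e-02, -2.15815250e-04],
       [ 1.66299042e-02,  5.52113058e-01, -8.33603393e-01],
       [-2.47066059e-02, -8.33237210e-01, -5.52363409e-01]]), 't': a
[... 315 characters left out ...]
828386, -0.00362482, -0.0584482 ],
       [ 0.05834975,  0.02302769, -0.99803058]]), 't': array([-0.02942038,  0.551927  ,  1.1060004 ])}
wrist {'camera_matrix': array([[386.79172475,   0.        , 320.97440925],
       [  0.        , 386.79172475, 237.34127535],
       [  0.        ,   0.        ,   1.        ]]), 'k1': -0.05912159599859307, 'T_tool_cam': array([[ 1.26310774e-04, -9.55616392e-01, -2.94613808e-01,
         8.01549334e-02],
       [ 9.99999987e-01,  1.50012525e-04, -5.78508375e-05,
        -2.79249051e-04],
       [ 9.94789700e-05, -2.94613797e-01,  9.55616398e-01,
        -1.61351650e-01],
       [ 0.00000000e+00,  0.00000000e+00,  0.00000000e+00,
         1.00000000e+00]])}
```

View pics/top0.png

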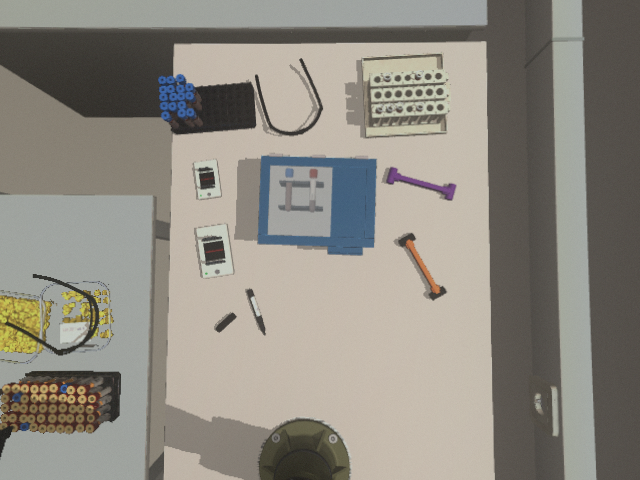

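View pics/side0.png

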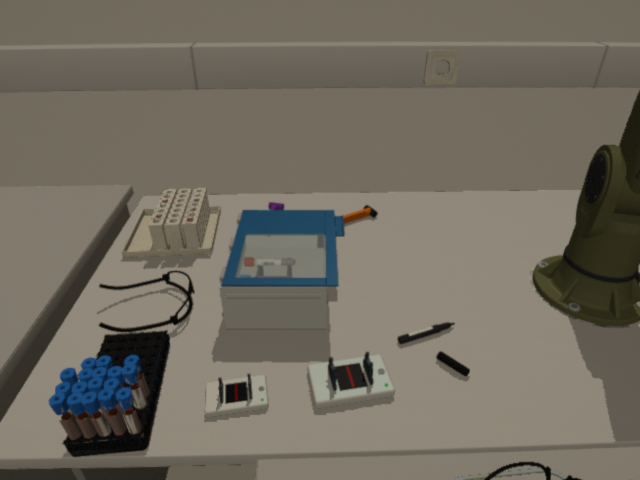

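View pics/wrist0.png

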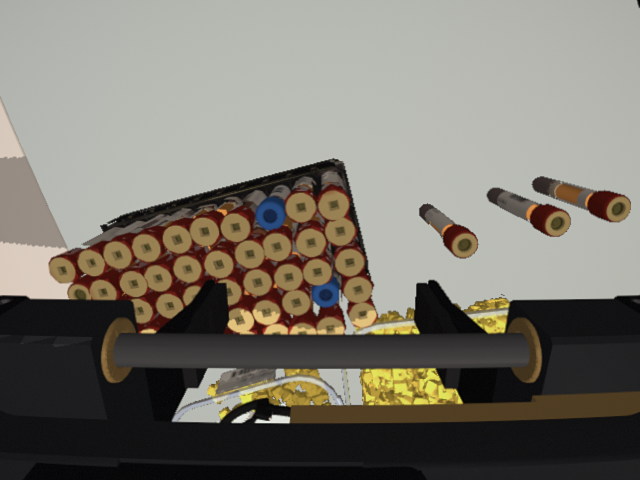

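Run:
```python
from h import *
z=np.load('pics/top0.npz');p=z['p'];d=z['d'];C=cloud('top',d)
hsv=cv2.cvtColor(p,cv2.COLOR_RGB2HSV)
def show(m,name):
    P=C[m]; print(name,m.sum(),'z',np.percentile(P[:,2],[5,50,95]).round(4))
    r=cv2.minAreaRect((P[:,:2]*1000).astype(np.float32)); print(r)
    print(cv2.boxPoints(r).round(1).tolist()); return P
v,u=np.mgrid[0:480,0:640]
H,S,V=[hsv[...,i].astype(int) for i in range(3)]
blue=(H>95)&(H<118)&(S>120)&(u>250)&(u<385)&(v>150)&(v<262)&(C[...,2]>.1)
show(blue,'flap')
org=(H<18)&(S>150)&(V>90)&(u>390)&(u<460)&(v>225)&(v<305)
show(org,'strut web')
dark=(V<70)&(u>390)&(u<460)&(v>225)&(v<305)&(C[...,2]>.008)
n,l=cv2.connectedComponents(dark.astype(np.uint8))
for i in range(1,n):
    if (l==i).sum()>20: P=show(l==i,'foot'); print(P.mean(0))
rd=(u>185)&(u<240)&(v>215)&(v<285)&(C[...,2]>.012)&(C[...,2]<.024)&(V>120)
show(rd,'reader')
po=(u>185)&(u<240)&(v>215)&(v<285)&(C[...,2]>.045)
show(po,'posts')
n,l=cv2.connectedComponents(po.astype(np.uint8))
for i in range(1,n):
    if (l==i).sum()>3: print((l==i).sum(),C[l==i].mean(0))
for nm in ['red_tube_grip','blue_tube_grip','pen','pen_cap','bin','reader','prop_mid']:
    print(nm,[(b['box'],round(b['conf'],2)) for b in look_for('top',nm)])
for nm,lo,hi,us,vs in [('red',0,8,(300,330),(165,180)),('blue',100,118,(280,298),(165,180))]:
    m=(u>us[0])&(u<us[1])&(v>vs[0])&(v<vs[1])&(S>90)&(((H<10)|(H>170)) if nm=='red' else (H>100))
    print(nm,m.sum(),np.median(C[m],0),u[m].mean(),v[m].mean())
c=p[140:300,180:470]; save(cv2.resize(c,None,fx=2.7,fy=2.7,interpolation=2)[:600,:800],'topcrop.png')
```

```text
flap 9 z [0.1084 0.1114 0.1133]
((660.8810424804688, -93.06761932373047), (32.14845275878906, 92.63082122802734), 66.80958557128906)
[[612.0, -89.5999984741211], [697.0999755859375, -126.0999984741211], [709.7999877929688, -96.5], [624.5999755859375, -60.099998474121094]]
strut web 162 z [0.0164 0.0195 0.0231]
((491.54681396484375, -292.09124755859375), (144.00762939453125, 15.723311424255371), 29.683441162109375)
[[425.1000061035156, -320.8999938964844], [432.8999938964844, -334.6000061035156], [558.0, -263.29998779296875], [550.2000122070312, -249.60000610351562]]
foot 80 z [0.013  0.0184 0.0214]
((557.8982543945312, -253.07275390625), (15.12814998626709, 38.446903228759766), 29.121158599853516)
[[541.9000244140625, -240.0], [560.5999755859375, -273.5], [573.9000244140625, -266.20001220703125], [555.2000122070312, -232.60000610351562]]
[ 0.55828256 -0.25206861  0.01804293]
foot 61 z [0.015  0.0187 0.0227]
((425.78814697265625, -328.081298828125), (14.608675003051758, 38.02825927734375), 29.213993072509766)
[[410.1000061035156, -315.1000061035156], [428.70001220703125, -348.20001220
[... 570 characters left out ...]
25878906], [553.2999877929688, -54.5], [560.4000244140625, 246.89999389648438], [493.79998779296875, 248.5]]
34 [0.55644498 0.23205703 0.05110007]
31 [0.49743122 0.22434487 0.0507467 ]
red_tube_grip []
blue_tube_grip []
pen [([245.7, 291.8, 20.8, 39.1], 0.55), ([398.5, 233.6, 46.6, 64.9], 0.39)]
pen_cap []
bin [([260.1, 150.5, 117.8, 106.0], 0.58)]
reader [([195.7, 158.1, 25.5, 43.3], 0.93), ([195.6, 221.5, 38.2, 58.5], 0.6)]
prop_mid [([398.9, 233.4, 47.8, 65.3], 0.96), ([384.4, 165.5, 72.8, 36.0], 0.58)]
red 0 [nan nan nan] nan nan
blue 0 [nan nan nan] nan nan
  return _methods._mean(a, axis=axis, dtype=dtype,
  ret = um.true_divide(
<stdin>:29: RuntimeWarning: Mean of empty slice.
  ret = ret.dtype.type(ret / rcount)
```

View pics/topcrop.png

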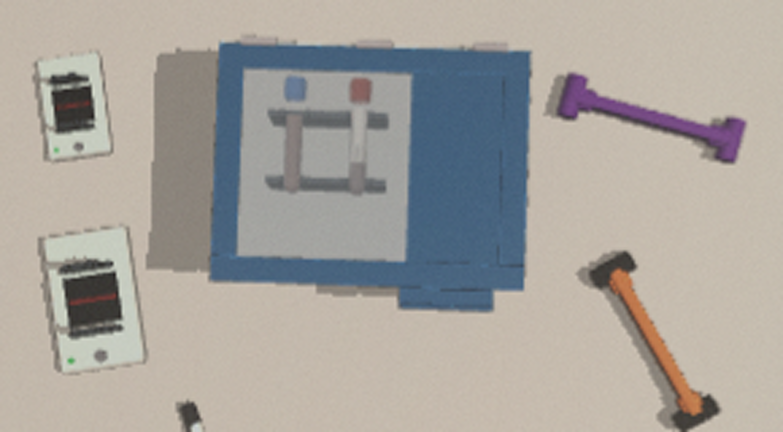

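Run:
```python
from h import *
z=np.load('pics/top0.npz');p=z['p'];d=z['d'];C=cloud('top',d)
hsv=cv2.cvtColor(p,cv2.COLOR_RGB2HSV)
v,u=np.mgrid[0:480,0:640]
H,S,V=[hsv[...,i].astype(int) for i in range(3)]
print(hsv[200,360],p[200,360],C[200,360])
m=(H>98)&(H<120)&(S>90)&(u>250)&(u<385)&(v>150)&(v<262)
uv=np.c_[u[m],v[m]].astype(float)
# intersect with plane z=.111
def plane(name,uv,zz):
    A=world(name,uv,np.ones(len(uv)));B=world(name,uv,2*np.ones(len(uv)))
    D=B-A;O=A-D; s=(zz-O[:,2])/D[:,2]; return O+s[:,None]*D
P=plane('top',uv,.111)
print('depth z on flap',np.median(C[m],0))
import numpy as np
tab=(v[m]>246)&(u[m]>325)
main=P[(P[:,0]>np.percentile(P[:,0],6))]
# main w/o tab
r=cv2.minAreaRect((P[:,:2]*1000).astype(np.float32));print('all',r)
Pm=P[~((v[m]>=245)&(u[m]>326))]
hull=cv2.convexHull((Pm[:,:2]*1000).astype(np.float32))
r=cv2.minAreaRect((Pm[:,:2]*1000).astype(np.float32));print('main',r,cv2.boxPoints(r).round(1).tolist())
save(cv2.resize(np.repeat((m*255).astype(np.uint8)[140:270,240:400,None],3,2),None,fx=4,fy=4),'m.png')
# tube by plane z=.072
for n,U in [('red',[(312,173),(313,209)]),('blue',[(289,173),(288,209)])]:
    print(n,plane('top',np.array(U,float),.072)[:,:2].round(3).tolist())
```

```text
[104 110 125] [ 71 100 125] [ 0.64208715 -0.13095271  0.11005393]
depth z on flap [ 0.63038888 -0.09174195  0.11055879]
all ((631.1144409179688, -30.8587646484375), (266.1577453613281, 221.1026153564453), 88.19963073730469)
main ((639.9690551757812, -31.206588745117188), (266.1519775390625, 203.18264770507812), 88.29852294921875) [[534.5, -161.1999969482422], [737.5999755859375, -167.1999969482422], [745.5, 98.80000305175781], [542.4000244140625, 104.80000305175781]]
red [[0.713, -0.019], [0.626, -0.022]]
blue [[0.713, 0.037], [0.626, 0.038]]
```

View pics/m.png

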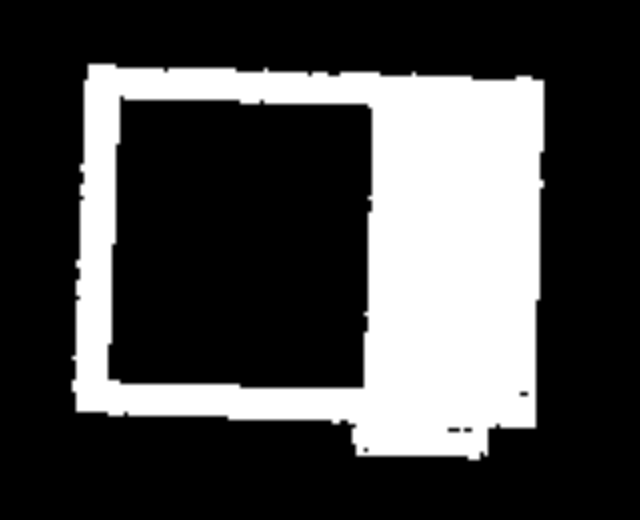

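```bash
cat > opt.py <<'E'
import numpy as np, itertools
from scipy.spatial.transform import Rotation as Ro
# obstacles: in bin frame mm, sampled points sets -> distances from tool boxes (box sdf) to obstacle points
def seg(a,b,n=60): return np.linspace(a,b,n)
obs=[]
def add(pts,r): pts=np.atleast_2d(pts); obs.append((pts,np.full(len(pts),float(r))))
ys=-68
A=np.array([-94,ys,88.]);B=np.array([35,ys,168.])
for yy in (-4,0,4): add(seg(A+[0,yy,0],B+[0,yy,0]),10 if yy==0 else 9)
for P in (A,B): add(seg(P+[0,-12,0],P+[0,12,0],13),10); add(seg(P+[0,-18,0],P+[0,18,0],13),8)
th=.94
for yy in range(-134,135,10):
  for s in np.linspace(0,226,40):
    add([93-s*np.cos(th)+2*-np.sin(th),yy,109+s*np.sin(th)-2*np.cos(th)],0)
for yy in range(-134,135,6):
  for x in (-95,-91): add([x,yy,93 if -98<yy<-38 else 105],0)
for x in range(-95,96,6):
  for y in (-130,130): add([x,y,105],0)
for x,r in [(xx,7) for xx in range(-30,53,4)]+[(xx,9.5) for xx in range(54,70,3)]: add([x,70,72],r)
for y in range(-20,105,4):
  for x in (-20,40):
     add([x,y,66 if (abs(y-12)>8 and abs(y-70)>8) else 62],3)
for x in range(-90,90,10):
  for y in range(-130,130,10): add([x,y,12],0)
pts=np.vstack([o[0] for o in obs]);rad=np.hstack([o[1] for o in obs])
def sdf(q,c,h):
    d=np.abs(q-c)-h
    return np.linalg.norm(np.maximum(d,0),axis=1)+np.minimum(d.max(1),0)
def clear(R,g,dz,w,detail=False):
    # g tube axis point, dz: axis distance behind TCP
    q=(pts-g)@R ; q[:,2]-=dz   # tool coords, TCP origin, z fwd
    body=sdf(q,np.array([0,0,-70-60]),np.array([37.5,95,60]))-rad
    arm=sdf(q,np.array([0,0,-70-120-60]),np.array([45,45,60]))-rad
    cam=sdf(q,np.array([70,0,-165]),np.array([25,45,25]))-rad
    f=[sdf(q,np.array([0,s*(w/2+7.5),-35]),np.array([9.5,7.5,35]))-rad for s in(1,-1)]
    r=[body.min(),arm.min(),cam.min(),f[0].min(),f[1].min()]
    if detail: print([x.round(1) for x in r], pts[body.argmin()],pts[f[0].argmin()],pts[f[1].argmin()])
    return r
R0=np.array([[-1,0,0],[0,1,0],[0,0,-1]]).T.astype(float)
def rot(al,be,ps): return Ro.from_euler('x',be,degrees=True).as_matrix()@Ro.from_euler('y',-al,degrees=True).as_matrix()@R0@Ro.from_euler('z',ps,degrees=True).as_matrix()
if __name__=='__main__':
    res=[]
    for al in range(0,71,5):
      for be in range(-60,61,5):
        for ps in (-20,-10,0,10,20):
          for gx in (-5,10,20):
            R=rot(al,be,ps); r=clear(R,np.array([gx,12,72.]),6,34)
            res.append((min(r),al,be,ps,gx,[x.round(1) for x in r]))
    res.sort(key=lambda t:-t[0])
    for t in res[:25]: print(t)
    print(R0,rot(30,0,0)[:,2],rot(0,20,0)[:,2])
E
python3 opt.py
```

```text
(np.float64(4.736595453701483), 30, -15, 10, 10, [np.float64(4.7), np.float64(20.6), np.float64(37.6), np.float64(11.2), np.float64(15.1)])
(np.float64(4.597064522990124), 30, -20, 0, 10, [np.float64(4.6), np.float64(18.2), np.float64(35.2), np.float64(10.7), np.float64(19.0)])
(np.float64(4.597064522990124), 30, -20, 0, 20, [np.float64(4.6), np.float64(9.8), np.float64(30.4), np.float64(5.8), np.float64(11.4)])
(np.float64(4.597064522990124), 35, -20, 0, 10, [np.float64(4.6), np.float64(35.6), np.float64(30.3), np.float64(8.9), np.float64(18.8)])
(np.float64(4.5682918337781615), 30, -15, 0, 10, [np.float64(4.6), np.float64(17.3), np.float64(40.4), np.float64(12.2), np.float64(18.3)])
(np.float64(3.744098958516094), 35, -20, 0, 20, [np.float64(3.7), np.float64(27.5), np.float64(24.9), np.float64(5.8), np.float64(12.1)])
(np.float64(3.346491233308535), 30, -15, 20, 10, [np.float64(3.3), np.float64(13.9), np.float64(34.5), np.float64(7.5), np.float64(9.7)])
(np.float64(3.2828838754308), 30, -15, -10, 10, [np.float64(3.3), np.float64(11.8), np.float64(43.0), np.float64(7.2), np.float64(
[... 1791 characters left out ...]
, np.float64(0.6)])
(np.float64(0.2951406079314296), 25, -20, 10, 10, [np.float64(0.3), np.float64(4.7), np.float64(36.7), np.float64(11.4), np.float64(16.4)])
(np.float64(0.25741916513869967), 30, -20, 10, -5, [np.float64(0.3), np.float64(37.6), np.float64(39.5), np.float64(3.3), np.float64(3.5)])
(np.float64(0.2505371867720285), 40, -20, 10, 10, [np.float64(0.3), np.float64(58.3), np.float64(23.8), np.float64(11.8), np.float64(14.9)])
(np.float64(0.10703543195826626), 30, -20, 10, 20, [np.float64(0.1), np.float64(16.3), np.float64(26.5), np.float64(1.6), np.float64(12.6)])
[[-1.  0.  0.]
 [ 0.  1.  0.]
 [ 0.  0. -1.]] [ 0.5        0.        -0.8660254] [ 0.          0.34202014 -0.93969262]
```

```bash
cat > opt2.py <<'E'
from opt import *
res=[]
for al in range(24,42,2):
  for be in range(-26,-8,2):
    for ps in (-5,0,5,10):
      for gx in (4,10):
        R=rot(al,be,ps); r=clear(R,np.array([gx,12,72.]),5,30)
        res.append((min(r),al,be,ps,gx,[float(x.round(1)) for x in r]))
res.sort(key=lambda t:-t[0])
for t in res[:8]: print(t)
_,al,be,ps,gx,_=res[0]
R=rot(al,be,ps)
for k in range(0,200,20): clear(R,np.array([gx,12,72.])-k*R[:,2],5,30,True)
E
python3 opt2.py
```

```text
(np.float64(7.537799890333552), 28, -16, 0, 4, [8.7, 14.9, 45.4, 7.5, 13.5])
(np.float64(7.307376759160835), 26, -16, 0, 4, [7.3, 7.6, 47.6, 8.0, 13.6])
(np.float64(7.245913435302228), 30, -14, 0, 4, [7.2, 22.0, 45.3, 7.6, 13.2])
(np.float64(7.2424502323440585), 30, -16, -5, 10, [7.2, 14.4, 41.8, 9.8, 18.2])
(np.float64(7.2383558476921905), 30, -14, 5, 4, [7.2, 25.7, 44.1, 10.1, 11.8])
(np.float64(7.13016970224443), 32, -14, 0, 4, [7.1, 29.1, 43.2, 7.1, 13.0])
(np.float64(7.081253594993431), 30, -16, 0, 10, [7.1, 17.0, 40.4, 12.1, 18.6])
(np.float64(7.0524009221267665), 30, -16, 0, 4, [9.3, 22.2, 43.4, 7.1, 13.4])
[np.float64(8.7), np.float64(14.9), np.float64(45.4), np.float64(7.5), np.float64(13.5)] [ 15.3220339  -64.         155.79661017] [-20.  44.  66.] [-20.  -4.  66.]
[np.float64(9.3), np.float64(14.9), np.float64(64.8), np.float64(7.6), np.float64(17.5)] [-71. 130. 105.] [-20.  44.  66.] [-20.   0.  66.]
[np.float64(14.4), np.float64(20.0), np.float64(84.2), np.float64(20.2), np.float64(32.9)] [-77. 130. 105.] [-20.  48.  66.] [-20.   0.  66.]
[np.float64(15.8), np.float64(29
[... 678 characters left out ...]
.  70. 105.] [-31.65397188  26.         276.28946767]
[np.float64(17.3), np.float64(94.7), np.float64(122.9), np.float64(60.0), np.float64(52.7)] [-41.90720986 -24.         290.32855464] [-35.07171788  76.         280.96916332] [-41.90720986  36.         290.32855464]
[np.float64(26.6), np.float64(113.9), np.float64(132.3), np.float64(58.2), np.float64(52.1)] [-41.90720986  36.         290.32855464] [-41.90720986  86.         290.32855464] [-41.90720986  36.         290.32855464]
[np.float64(36.0), np.float64(133.4), np.float64(142.6), np.float64(58.2), np.float64(52.1)] [-41.90720986  96.         290.32855464] [-41.90720986  86.         290.32855464] [-41.90720986  36.         290.32855464]
```

```bash
cat >> h.py <<'E'
BO=np.array([651.,-31.5,0]); BY=-1.7
Rb=Ro.from_euler('z',BY,degrees=True).as_matrix()
def b2w(p): return BO+Rb@np.array(p,float)
def w2b(p): return Rb.T@(np.array(p,float)-BO)
def down(yaw): return Ro.from_euler('z',yaw,degrees=True).as_matrix()@np.diag([1.,-1,-1])
def cur(o=None):
    o=o or monitor.get_obs()
    return np.array(o['tool_pos'])*1000, Ro.from_euler('xyz',o['tool_rot'],degrees=True).as_matrix()
def plan(targets,start=None,rnd=1):
    """targets: (pos mm world, R, nrows). prints rounded rows, feeding rounding forward"""
    p,R=start or cur(); out=[]
    for tp,tR,n in targets:
        p0,R0=p.copy(),R.copy()
        rv=Ro.from_matrix(R0.T@tR).as_rotvec()
        for k in range(1,n+1):
            gp=p0+(tp-p0)*k/n; gR=R0@Ro.from_rotvec(rv*k/n).as_matrix()
            sh=np.round(R.T@(gp-p),rnd); tu=np.round(Ro.from_matrix(R.T@gR).as_rotvec(degrees=True),rnd)
            if np.abs(sh).max()>50 or np.abs(tu).max()>8.59: print('!! too big',sh,tu)
            out.append(np.r_[sh,tu]); p=p+R@sh; R=R@Ro.from_rotvec(tu,degrees=True).as_matrix()
    for i in range(0,len(out),10):
        print('['+', '.join('%g'%(x+0.0) for r in out[i:i+10] for x in r)+']')
    return p,R
E
python3 - <<'E'
from h import *
M=np.array([491.5,-290,0])
plan([(np.array([430,430,221.]),down(135),8),(np.array([560,100,200.]),down(87),9),(np.array([491,-290,130.]),down(29.7),11)])
E
```

```text
[-37.9, -15.4, 0.2, 0, 0, 3.7, -38.9, -12.9, 0.2, 0, 0, 3.8, -39.6, -10.3, 0.2, 0, 0, 3.7, -40.2, -7.7, 0.2, 0, 0, 3.8, -40.6, -5, 0.2, 0, 0, 3.7, -40.9, -2.4, 0.2, 0, 0, 3.8, -40.9, 0.3, 0.2, 0, 0, 3.7, -40.9, 2.9, 0.2, 0, 0, 3.7, -36.1, -15.7, 2.3, 0, 0, 5.3, -37.5, -12.4, 2.4, 0, 0, 5.4]
[-38.4, -8.7, 2.3, 0, 0, 5.3, -39, -5.2, 2.3, 0, 0, 5.4, -39.4, -1.5, 2.3, 0, 0, 5.3, -39.4, 2.2, 2.4, 0, 0, 5.3, -38.9, 5.8, 2.3, 0, 0, 5.4, -38.3, 9.4, 2.3, 0, 0, 5.3, -37.2, 13, 2.4, 0, 0, 5.3, -35.7, -4.4, 6.4, 0, 0, 5.2, -36, -1.2, 6.3, 0, 0, 5.2, -36, 2.1, 6.4, 0, 0, 5.2]
[-35.6, 5.3, 6.3, 0, 0, 5.3, -35, 8.6, 6.4, 0, 0, 5.2, -34, 11.7, 6.4, 0, 0, 5.2, -32.8, 14.8, 6.3, 0, 0, 5.2, -31.4, 17.7, 6.4, 0, 0, 5.2, -29.6, 20.5, 6.3, 0, 0, 5.2, -27.7, 23, 6.4, 0, 0, 5.2, -25.4, 25.5, 6.3, 0, 0, 5.2]
```

Run:
```python
from h import *
z=np.load('pics/top0.npz');C=cloud('top',z['d']);d=z['d']
for x0 in np.arange(.1,.65,.05):
    print(round(x0,2),[ (lambda m: round(float(np.percentile(C[...,2][m],99)),3) if m.sum() else None)((d>.1)&(abs(C[...,0]-x0)<.025)&(abs(C[...,1]-y0)<.025)&(C[...,2]<.6)) for y0 in np.arange(-.3,.71,.1)])
```

```text
0.1 [0.004, 0.004, 0.011, 0.026, 0.009, 0.004, 0.004, 0.044, 0.044, 0.043, 0.043]
0.15 [0.004, 0.005, 0.005, 0.005, 0.004, 0.004, 0.004, 0.044, 0.157, 0.235, 0.043]
0.2 [0.005, 0.005, 0.005, 0.005, 0.005, 0.004, 0.004, 0.044, 0.157, 0.157, 0.073]
0.25 [0.004, 0.004, 0.004, 0.005, 0.005, 0.005, 0.005, 0.045, 0.155, 0.157, 0.099]
0.3 [0.005, 0.005, 0.004, 0.004, 0.009, 0.005, 0.005, 0.044, 0.156, 0.132, 0.101]
0.35 [0.005, 0.004, 0.004, 0.004, 0.018, 0.019, 0.005, 0.044, 0.148, 0.135, 0.11]
0.4 [0.021, 0.005, 0.004, 0.005, 0.016, 0.005, 0.004, 0.044, 0.139, 0.108, 0.1]
0.45 [0.023, 0.004, 0.005, 0.005, 0.005, 0.021, 0.005, 0.044, 0.133, 0.153, 0.099]
0.5 [0.023, 0.005, 0.116, 0.005, 0.004, 0.05, 0.004, 0.044, 0.044, 0.044, 0.045]
0.55 [0.005, 0.005, 0.114, 0.114, 0.113, 0.054, 0.005, 0.044, 0.044, 0.044, 0.045]
0.6 [0.005, 0.005, 0.114, 0.114, 0.114, 0.022, 0.006, 0.045, 0.044, 0.044, 0.044]
```

Emit:
{"method": "servo_tool", "body": {
  "commands": [-38,-15.4,0,0,0,3.7,-39,-13,0,0,0,3.7,-39.6,-10.3,0,0,0,3.7,-40.2,-7.7,0,0,0,3.8,-40.6,-5,0,0,0,3.7,-41,-2.4,0,0,0,3.8,-41,0.3,0,0,0,3.7,-41,3,0,0,0,3.7,-36,-15.7,2.3,0,0,5.3,-37.5,-12.4,2.4,0,0,5.4],
  "jaw": 60,
  "newtons": 60
}}

```text
time_s: 1.5
tool_pos: [0.4607, 0.3554, 0.2178]
tool_rot: [180.0, 0.0, 124.2]
force: [-0.8, -0.0, -0.5]
grip_width: 0.0602
```

Emit:
{"method": "servo_tool", "body": {
  "commands": [-38.4,-8.7,2.3,0,0,5.3,-39,-5.2,2.3,0,0,5.4,-39.4,-1.5,2.3,0,0,5.3,-39.4,2.2,2.4,0,0,5.3,-38.9,5.8,2.3,0,0,5.4,-38.3,9.4,2.3,0,0,5.3,-37.2,13,2.4,0,0,5.3,-35.7,-4.4,6.4,0,0,5.2,-36,-1.2,6.3,0,0,5.2,-36,2.1,6.4,0,0,5.2]
}}

```text
time_s: 2.5
tool_pos: [0.5424, -0.0075, 0.1824]
tool_rot: [180.0, -0.0, 71.3]
force: [1.1, -0.4, 0.5]
grip_width: 0.0602
```

Emit:
{"method": "servo_tool", "body": {
  "commands": [-35.6,5.3,6.3,0,0,5.3,-35,8.6,6.4,0,0,5.2,-34,11.7,6.4,0,0,5.2,-32.8,14.8,6.3,0,0,5.2,-31.4,17.7,6.4,0,0,5.2,-29.6,20.5,6.3,0,0,5.2,-27.7,23,6.4,0,0,5.2,-25.4,25.5,6.3,0,0,5.2]
}}

```text
time_s: 3.3
tool_pos: [0.4928, -0.2909, 0.1317]
tool_rot: [180.0, -0.1, 29.7]
force: [1.0, -0.8, 1.1]
grip_width: 0.0602
```

Run:
```python
from h import *
o,p,d=cam('wrist'); save(p,'w1.png'); np.savez('pics/w1.npz',p=p,d=d)
C=cloud('wrist',d,o)*1000
hsv=cv2.cvtColor(p,cv2.COLOR_RGB2HSV);H,S,V=[hsv[...,i].astype(int) for i in range(3)]
m=(H<20)&(S>150)&(V>90)&(C[...,2]>5)&(C[...,2]<30)&(d>0)
P=C[m];print(m.sum(),np.percentile(P[:,2],[5,50,95]))
r=cv2.minAreaRect(P[:,:2].astype(np.float32));print(r)
m2=(V<60)&(d>0)&(C[...,2]>10)&(C[...,2]<30)&(abs(C[...,0]-491)<130)&(abs(C[...,1]+290)<120)
n,l=cv2.connectedComponents(m2.astype(np.uint8))
for i in range(1,n):
    if (l==i).sum()>300: print((l==i).sum(),C[l==i].mean(0),cv2.minAreaRect(C[l==i][:,:2].astype(np.float32)))
print(monitor.get_obs()['qpos'].round(2),monitor.get_obs()['tool_pos'])
```

```text
2407 [15.57149381 18.88850313 20.10832756]
((489.9573059082031, -295.9231262207031), (152.2503662109375, 21.078203201293945), 29.47846031188965)
748 [ 558.37971258 -258.19330704   18.05895616] ((556.1143798828125, -258.76263427734375), (16.396432876586914, 32.86565017700195), 29.57642364501953)
451 [ 425.98794754 -329.87099326   17.44479006] ((426.3526306152344, -330.8696594238281), (17.44593620300293, 35.55860137939453), 28.12976837158203)
[-12.08  16.2   47.46 102.48 -12.61  66.78 -21.74] [ 0.48956349 -0.29819319  0.13128494]
```

View pics/w1.png

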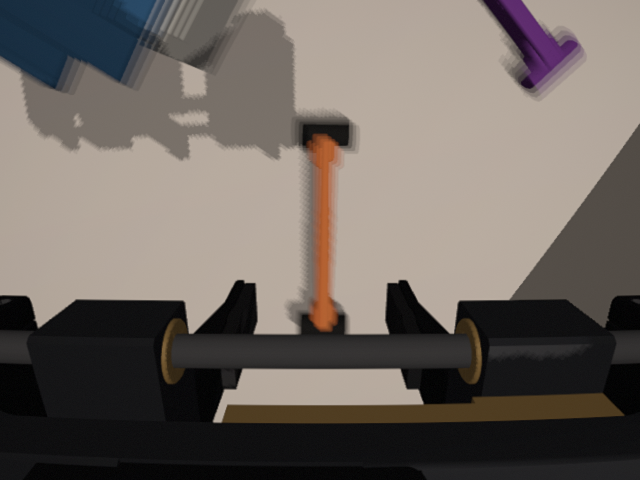

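Emit:
{"method": "servo_tool", "body": {
  "commands": [0,0,0,0,0,0,0,0,0,0,0,0]
}}

```text
time_s: 3.55
tool_pos: [0.4932, -0.2891, 0.1316]
tool_rot: [-180.0, -0.0, 29.9]
force: [-0.1, -0.4, 0.8]
grip_width: 0.0597
```

Run:
```python
from h import *
o,p,d=cam('wrist'); save(p,'w2.png'); np.savez('pics/w2.npz',p=p,d=d)
C=cloud('wrist',d,o)*1000
hsv=cv2.cvtColor(p,cv2.COLOR_RGB2HSV);H,S,V=[hsv[...,i].astype(int) for i in range(3)]
m=(H<20)&(S>150)&(V>90)&(C[...,2]>5)&(C[...,2]<30)&(d>0)
P=C[m];print(m.sum(),np.percentile(P[:,2],[5,50,95]))
r=cv2.minAreaRect(P[:,:2].astype(np.float32));print(r)
m2=(V<60)&(d>0)&(C[...,2]>10)&(C[...,2]<30)&(abs(C[...,0]-491)<130)&(abs(C[...,1]+290)<120)
n,l=cv2.connectedComponents(m2.astype(np.uint8))
for i in range(1,n):
    if (l==i).sum()>300: print((l==i).sum(),C[l==i].mean(0),cv2.minAreaRect(C[l==i][:,:2].astype(np.float32)))
print(o['qpos'].round(2),o['tool_pos'],o['tool_rot'],o['force'])
```

```text
3389 [16.38173496 18.94999914 20.18558542]
((490.81280517578125, -292.028564453125), (149.20726013183594, 19.565799713134766), 29.489561080932617)
1270 [ 557.9983184  -253.64632761   17.22120292] ((556.7820434570312, -254.451904296875), (18.601398468017578, 38.955142974853516), 29.89540672302246)
673 [ 426.80712322 -327.93639059   17.14097715] ((426.7123107910156, -328.28399658203125), (15.17280387878418, 38.85588455200195), 29.762248992919922)
[-12.49  15.97  46.97 102.53 -12.67  66.95 -21.73] [ 0.49322971 -0.28912775  0.13161933] [-1.79968653e+02 -2.86188255e-02  2.98828493e+01] [-0.05127525 -0.38522427  0.77747752]
```

View pics/w2.png

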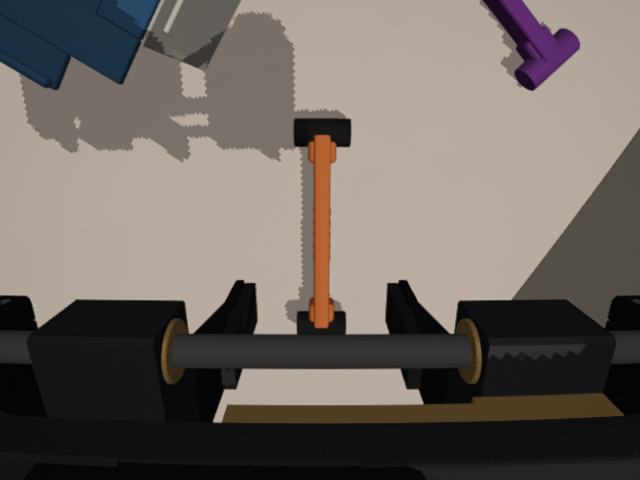

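Emit:
{"method": "servo_tool", "body": {
  "commands": [-2.2,1,30,0,0,0,0,0,35,0,0,0,0,0,35,0,0,0,0,0,20,0,0,0,0,0,8,0,0,0,0,0,0,0,0,0]
}}

```text
time_s: 4.2
tool_pos: [0.4917, -0.2902, 0.003]
tool_rot: [-179.9, 0.0, 30.0]
force: [-0.1, 0.0, 1.1]
grip_width: 0.0601
```

Emit:
{"method": "servo_tool", "body": {
  "commands": [0,0,0,0,0,0,0,0,0,0,0,0,0,0,0,0,0,0,0,0,0,0,0,0],
  "jaw": 0,
  "newtons": 60
}}

```text
time_s: 4.6
tool_pos: [0.4921, -0.2918, 0.0044]
tool_rot: [180.0, -0.1, 29.8]
force: [-0.2, 0.1, -0.1]
grip_width: 0.0358
```

Run:
```python
from h import *
o=monitor.get_obs(); print({k:np.round(v,4) for k,v in o.items()})
```

```text
{'time_s': np.float64(4.6), 'qpos': array([ -7.4791,  25.7291,  42.5871, 108.313 , -21.3312,  54.0271,
       -15.1079]), 'joint_velocities': array([ 0.1217,  0.2571, -0.0693,  0.2149,  0.0467,  0.0059,  0.0583]), 'effort': array([-3.25000e-02, -3.97888e+01,  9.21540e+00, -2.41827e+01,
       -6.11000e-02,  9.10000e-03, -1.20000e-03]), 'tool_pos': array([ 0.4921, -0.2918,  0.0044]), 'tool_rot': array([ 1.799513e+02, -6.780000e-02,  2.984990e+01]), 'force': array([-0.2487,  0.0805, -0.1261]), 'wrist_torque': array([-0.0732,  0.218 , -0.0389]), 'grip_width': np.float64(0.0358)}
```

Emit:
{"method": "servo_tool", "body": {
  "commands": [0,0,0,0,0,0,0,0,0,0,0,0,0,0,0,0,0,0,0,0,0,0,0,0,0,0,0,0,0,0,0,0,0,0,0,0]
}}

```text
time_s: 5.2
tool_pos: [0.4915, -0.2916, 0.0036]
tool_rot: [-180.0, -0.0, 29.8]
force: [0.0, 0.4, 1.2]
grip_width: 0.0114
```

```bash
cat >> h.py <<'E'
R0b=np.array([[-1,0,0],[0,1,0],[0,0,-1]]).T.astype(float)
def rotw(al,be=0,ps=0): # tool attitude in world; al forward tilt
    return Rb@Ro.from_euler('x',be,degrees=True).as_matrix()@Ro.from_euler('y',-al,degrees=True).as_matrix()@R0b@Ro.from_euler('z',ps,degrees=True).as_matrix()
E
python3 - <<'E'
from h import *
print(np.round(cur()[0],1))
E
```

```text
[ 491.5 -291.6    3.6]
```

Run:
```python
from h import *
def tcp(Mb,al): 
    R=rotw(al); return b2w(Mb)+6*R[:,2],R
a=tcp((-212,-68,70),0); print(a[0])
p,R=plan([(np.array([470,-265,100.]),down(62),5),(np.array([445,-190,100.]),down(120),7),(a[0],a[1],7)])
np.savez('st.npz',p=p,R=R)
```

```text
[437.07600506 -93.18082674  64.        ]
[-1.1, -6.8, -19.3, 0, 0, -6.4, -0.3, -6.8, -19.2, 0, 0, -6.5, 0.5, -6.8, -19.3, 0, 0, -6.4, 1.2, -6.8, -19.3, 0, 0, -6.4, 1.9, -6.6, -19.3, 0, 0, -6.5, 7.8, -8.2, 0, 0, 0, -8.3, 8.9, -6.9, 0, 0, 0, -8.3, 9.8, -5.6, 0, 0, 0, -8.2, 10.5, -4.2, 0, 0, 0, -8.3, 11, -2.6, 0, 0, 0, -8.3]
[11.2, -1, 0.1, 0, 0, -8.3, 11.3, 0.7, 0, 0, 0, -8.3, 12.5, 5.9, 5.1, 0, 0, -8.3, 11.6, 7.7, 5.2, 0, 0, -8.3, 10.3, 9.3, 5.1, 0, 0, -8.4, 8.8, 10.7, 5.2, 0, 0, -8.3, 7.3, 11.9, 5.1, 0, 0, -8.3, 5.4, 12.7, 5.1, 0, 0, -8.3, 3.5, 13.5, 5.2, 0, 0, -8.4]
```

Emit:
{"method": "servo_tool", "body": {
  "commands": [-1,-7,-19.3,0,0,-6.4,-0.3,-7,-19.3,0,0,-6.5,0.5,-7,-19.3,0,0,-6.4,1.2,-7,-19.3,0,0,-6.4,2,-6.6,-19.3,0,0,-6.5,8,-8,0,0,0,-8.3,9,-7,0,0,0,-8.3,10,-5.6,0,0,0,-8.2,10.5,-4.2,0,0,0,-8.3,11,-2.6,0,0,0,-8.3]
}}

```text
time_s: 6.2
tool_pos: [0.4516, -0.2099, 0.1]
tool_rot: [-180.0, -0.0, 103.8]
force: [0.1, 0.2, -1.4]
grip_width: 0.0114
```

Emit:
{"method": "servo_tool", "body": {
  "commands": [11,-1,0,0,0,-8.3,11,0.7,0,0,0,-8.3,12.5,6,5,0,0,-8.3,11.6,7.7,5,0,0,-8.3,10.3,9.3,5,0,0,-8.4,8.8,10.7,5,0,0,-8.3,7.3,12,5,0,0,-8.3,5.4,12.7,5,0,0,-8.3,3.5,13.5,5,0,0,-8.4,0,0,0,0,0,0]
}}

```text
time_s: 7.2
tool_pos: [0.4364, -0.0906, 0.0643]
tool_rot: [180.0, -0.1, 178.5]
force: [-1.1, 0.3, -0.6]
grip_width: 0.0117
```

Run:
```python
from h import *
for n in ('side','top','wrist'):
    o,p,d=cam(n); save(p,n+'3.png'); np.savez('pics/%s3.npz'%n,p=p,d=d)
print(o['qpos'].round(1),o['tool_pos'],o['tool_rot'],o['force'],o['grip_width'],w2b(o['tool_pos']*1000))
```

```text
[-16.5   1.6  25.6 122.1  -0.8  56.5  97.7] [ 0.43723609 -0.09275598  0.06517412] [-1.79981284e+02 -1.01432603e-03  1.78165831e+02] [-0.70726132 -0.56705608 -0.57306936] 0.011604743611594272 [-211.85258448  -67.5705876    65.17412074]
```

View pics/side3.png

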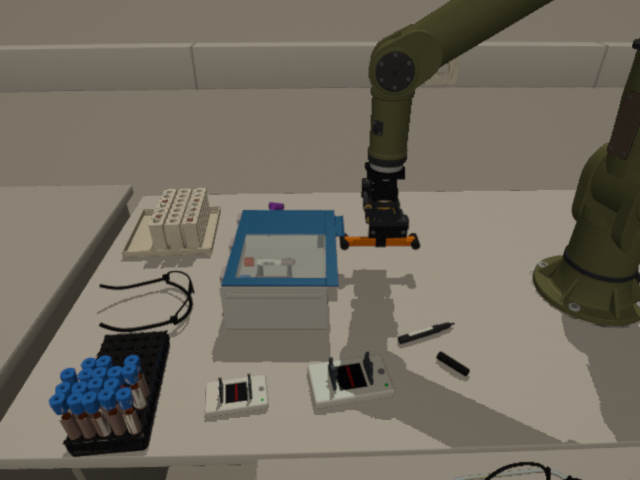

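View pics/wrist3.png

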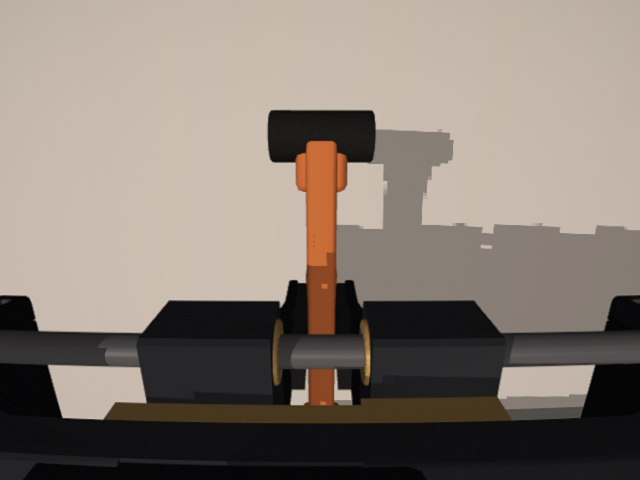

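Run:
```python
from h import *
z=np.load('pics/wrist3.npz');d=z['d'];p=z['p']
ci=camera_info('wrist');T=ci['T_tool_cam']
v,u=np.mgrid[0:480,0:640]
P=(rays(ci,np.c_[u.ravel(),v.ravel()])*d.ravel()[:,None])@T[:3,:3].T+T[:3,3];P=P.reshape(480,640,3)*1000
m=(u>272)&(u<372)&(v>112)&(v<160)
Q=P[m];print(np.percentile(Q,[2,50,98],axis=0).round(1), 'nearest z (surface top)',np.percentile(Q[:,2],3))
w=(u>310)&(u<333)&(v>200)&(v<260); print(np.median(P[w],0))
# top camera edges of strut: side cloud foot near the tab
```

```text
[[ 65.8 -17.8 -16.5]
 [ 74.2  -0.1 -14.5]
 [ 82.3  17.5 -10.3]] nearest z (surface top) -16.344694294887674
[ 38.46389543  -0.48323454 -15.58926197]
```

```bash
cat >> h.py <<'E'
def strut(F,al,y=-68):
    R=rotw(al); a=np.radians(al)
    M=np.array([F[0]-76*np.cos(a),y,F[1]-76*np.sin(a)])
    return b2w(M)+6*R[:,2],R
E
python3 - <<'E'
from h import *
W=[((-124,90),15,4),((-124,130),18,4),((-105,185),20,5),((-50,230),26,6),((0,225),32,5),((35,196),32,5)]
p,R=plan([(*strut(F,a),n) for F,a,n in W])
E
```

```text
[-3.9, 0, 0.2, 0, -3.7, 0, -3.9, 0, 0.5, 0, -3.8, -0.1, -3.9, 0, 0.7, 0, -3.7, 0, -3.8, 0, 1, 0, -3.8, -0.1, -2.7, 0, -8.7, 0, -0.7, 0, -2.8, 0, -8.6, 0, -0.8, 0, -3, 0, -8.6, 0, -0.7, 0, -3, 0, -8.6, 0, -0.8, 0, -7.1, 0, -8.7, 0, -0.4, 0, -7.1, 0, -8.7, 0, -0.4, 0]
[-7.2, -0.1, -8.7, 0, -0.4, 0, -7.2, 0, -8.6, 0, -0.4, 0, -7.3, 0, -8.5, 0, -0.4, 0, -11.4, 0, -2.6, 0, -1, 0, -11.4, 0, -2.4, 0, -1, 0, -11.4, 0, -2.2, 0, -1, 0, -11.5, 0, -2, 0, -1, 0, -11.5, -0.1, -1.8, 0, -1, 0, -11.6, 0, -1.6, 0, -1, 0.1, -8.7, 0, 6.9, 0, -1.2, 0]
[-8.6, 0, 7, 0, -1.2, 0, -8.5, 0, 7.3, 0, -1.2, 0, -8.3, 0.1, 7.4, 0, -1.2, 0, -8.1, 0, 7.6, 0, -1.2, 0, -2.9, 0, 8.6, 0, 0, 0, -2.8, 0, 8.6, 0, 0, 0, -2.9, 0, 8.7, 0, 0, 0, -2.9, 0, 8.6, 0, 0, 0, -2.8, 0, 8.6, 0, 0, 0]
```

Emit:
{"method": "servo_tool", "body": {
  "commands": [-4,0,0.2,0,-3.7,0,-4,0,0.5,0,-3.8,0,-4,0,0.7,0,-3.7,0,-3.8,0,1,0,-3.8,0,-2.7,0,-8.7,0,-0.7,0,-2.8,0,-8.6,0,-0.8,0,-3,0,-8.6,0,-0.7,0,-3,0,-8.6,0,-0.8,0]
}}

```text
time_s: 8.15
tool_pos: [0.4558, -0.0932, 0.1023]
tool_rot: [-180.0, 18.1, 178.3]
force: [1.3, 0.2, -1.8]
grip_width: 0.0115
```

Run:
```python
from h import *
o,p,d=cam('side'); save(cv2.resize(p[120:330,180:460],None,fx=2.8,fy=2.8)[:600,:800],'side4.png')
print(o['qpos'].round(1),o['tool_pos'],o['tool_rot'],o['force'],o['wrist_torque'],w2b(o['tool_pos']*1000))
```

```text
[-15.  -13.8  23.1 132.1   4.9  42.7  93.6] [ 0.45576451 -0.09318743  0.10225068] [-179.99298951   18.1205711   178.30531752] [ 1.29313258  0.20043236 -1.78792648] [ 0.02220673  0.44927078 -0.02470491] [-193.31952244  -67.45218286  102.25067864]
```

View pics/side4.png

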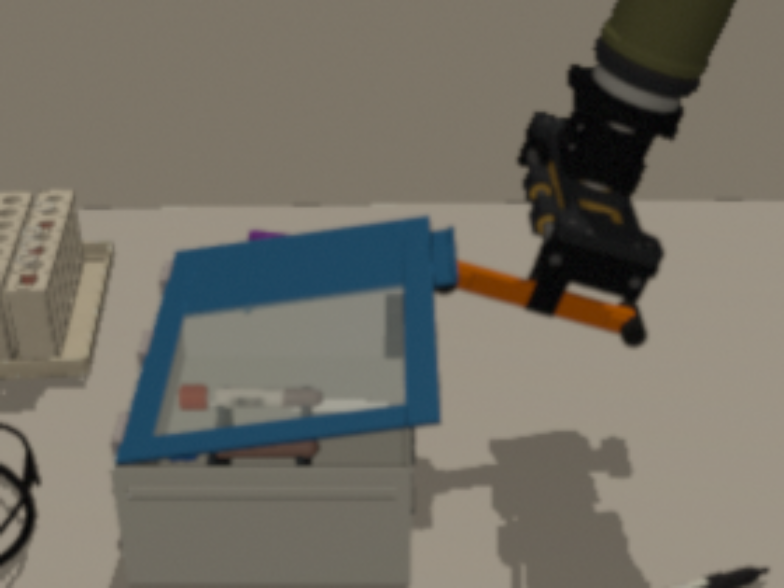

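Emit:
{"method": "servo_tool", "body": {
  "commands": [-7,0,-8.7,0,-0.4,0,-7,0,-8.7,0,-0.4,0,-7.2,0,-8.7,0,-0.4,0,-7.2,0,-8.6,0,-0.4,0,-7.3,0,-8.5,0,-0.4,0]
}}

```text
time_s: 8.7
tool_pos: [0.4753, -0.0933, 0.1541]
tool_rot: [-180.0, 20.1, 178.4]
force: [1.6, 1.0, -2.1]
grip_width: 0.0116
```

Run:
```python
from h import *
o=monitor.get_obs()
print(o['qpos'].round(1),o['tool_pos'],o['tool_rot'],o['force'],o['wrist_torque'],w2b(o['tool_pos']*1000), (strut((-105,185),20)[0]))
```

```text
[-12.9 -16.   20.1 127.8   4.7  47.3  93.2] [ 0.47529786 -0.09333796  0.15412359] [-179.99912987   20.06334242  178.35592371] [ 1.62482425  1.0060196  -2.09612563] [0.07068371 0.6620476  0.06202544] [-173.79030576  -67.0231629   154.1235891 ] [474.69492186 -94.29733013 153.36831338]
```

```bash
cat > fk.py <<'E'
import numpy as np
from scipy.optimize import least_squares
from scipy.spatial.transform import Rotation as Ro
D=[([-74.134,18.438,-4.017,83.173,1.294,78.540,-3.259],[168.758,627.157,221.49],[-179.894,0.004,164.945]),
([-12.49,15.97,46.97,102.53,-12.67,66.95,-21.73],[493.23,-289.13,131.62],[-179.969,-.0286,29.88]),
([-7.4791,25.7291,42.5871,108.313,-21.3312,54.0271,-15.1079],[492.1,-291.8,4.4],[179.95,-.068,29.85]),
([-16.5,1.6,25.6,122.1,-.8,56.5,97.7],[437.236,-92.756,65.174],[-179.98,0,178.166]),
([-15.,-13.8,23.1,132.1,4.9,42.7,93.6],[455.76,-93.19,102.25],[-179.993,18.12,178.305]),
([-12.9,-16.,20.1,127.8,4.7,47.3,93.2],[475.298,-93.338,154.12],[-180,20.063,178.356])]
rz=lambda a:Ro.from_euler('z',a,degrees=True).as_matrix(); ry=lambda a:Ro.from_euler('y',a,degrees=True).as_matrix()
def fk(q,k):
    d0,L1,L2,L3,a1,a2,a6,o7=k
    R=rz(-q[0])@ry(q[1]); p=np.array([0,0,d0])
    R=R@rz(-q[2]); p=p+R@[a1,0,L1]
    R=R@ry(q[3]); p=p+R@[a2,0,L2]
    R=R@rz(-q[4])@ry(q[5])
    p=p+R@[a6,0,L3]
    return p,R@rz(-q[6]+o7)
def res(k):
    out=[]
    for q,t,r in D:
        p,R=fk(q,k); out+=list(p-t)
        out+=list(100*Ro.from_matrix(R.T@Ro.from_euler('xyz',r,degrees=True).as_matrix()).as_rotvec())
    return np.array(out)
best=None
for o7 in (0,90,180,270):
    s=least_squares(res,[330,350,350,250,0,0,0,o7])
    if best is None or s.cost<best.cost: best=s
K=best.x
if __name__=='__main__': print(best.cost,K.round(2)); print(best.fun.reshape(-1,6).round(1))
E
python3 fk.py
```

```text
1604.4347456240039 [206.46 419.16 514.34 283.97  12.34  -9.26  -1.52  90.  ]
[[-26.4   7.9   0.7   0.    0.   -0. ]
 [  5.5  11.9  -1.7  -0.   -0.    0. ]
 [ -0.5  11.3  -2.9  -0.    0.   -0. ]
 [ 15.3  21.9  -0.5   0.   -0.1  -0. ]
 [  1.1  26.2   1.4  -0.   -0.    0. ]
 [ -0.2  26.9   3.   -0.    0.1  -0. ]]
```

```bash
python3 - <<'E'
s=open('fk.py').read()
s=s.replace("d0,L1,L2,L3,a1,a2,a6,o7=k","d0,L1,L2,L3,a1,a2,a6,o7,b0,b1,b2=k").replace("p=np.array([0,0,d0])","p=np.array([0,0,d0])+R@[0,b0,0]").replace("[a1,0,L1]","[a1,b1,L1]").replace("[a2,0,L2]","[a2,b2,L2]").replace("0,0,0,o7]","0,0,0,o7,0,0,0]")
open('fk.py','w').write(s)
E
cat >> fk.py <<'E'
LO=np.array([-163.93,-17.29,-79.2,3.27,-89.18,5.43,-154.24]);HI=np.array([163.93,119.83,71.16,140.29,269.18,117.66,154.24])
def ik(q,p,R,it=60):
    q=np.array(q,float)
    f=lambda x:np.r_[(fk(x,K)[0]-p),200*Ro.from_matrix(fk(x,K)[1].T@R).as_rotvec(),.01*(x-q)]
    s=least_squares(f,np.clip(q,LO+.01,HI-.01),bounds=(LO,HI)); return s.x,np.abs(s.fun[:3]).max()
E
python3 fk.py
```

```text
0.335516094335999 [ 2.4747e+02  4.6654e+02  5.1292e+02  3.6605e+02  9.8000e-01 -7.8000e-01
  6.2000e-01  9.0000e+01 -1.5220e+01 -9.0117e+02  8.9000e+02]
[[-0.2 -0.  -0.1  0.   0.  -0. ]
 [ 0.   0.   0.1 -0.  -0.   0. ]
 [ 0.1 -0.   0.  -0.   0.  -0. ]
 [-0.1 -0.3 -0.   0.  -0.1 -0. ]
 [-0.1 -0.  -0.4 -0.  -0.   0. ]
 [ 0.1  0.2  0.5 -0.   0.1 -0. ]]
```

```bash
cat > sim.py <<'E'
from h import *
from fk import ik
def simq(targets,q,start=None):
    p,R=start or cur(); 
    for tp,tR,n in targets:
        rv=Ro.from_matrix(R.T@tR).as_rotvec()
        m=max(2,n//2)
        for k in range(1,m+1):
            q,e=ik(q,p+(tp-p)*k/m,R@Ro.from_rotvec(rv*k/m).as_matrix())
        print(q.round(1),'err',round(e,2)); p,R=tp,tR
    return q
E
python3 - <<'E'
from sim import *
q=monitor.get_obs()['qpos']
print('A');simq([(*strut(F,a),n) for F,a,n in [((-50,230),26,6),((0,225),32,5),((35,196),32,5),((35,168),32,4)]],q)
print('B');simq([(*strut(F,a),n) for F,a,n in [((-50,230),20,6),((0,225),26,5),((35,196),32,5),((35,168),32,4)]],q)
R=rotw(30,-16)
print('tube');simq([(b2w([8,12,72])+5*R[:,2]-200*R[:,2],R,6),(b2w([8,12,72])+5*R[:,2],R,6)],q)
E
```

```text
A
[-13.7 -13.9  20.7 123.6   3.3  43.5  94. ] err 0.0
[-1.490e+01 -9.100e+00  2.260e+01  1.236e+02 -1.000e-01  3.300e+01
  9.680e+01] err 0.0
[-15.6  -2.1  24.1 121.4  -6.   28.8 101.6] err 0.0
[-15.4   0.3  24.4 123.   -9.3  25.2 104.6] err 0.0
B
[-14.  -10.5  21.  118.5   2.3  51.4  94.5] err 0.0
[-14.5  -6.5  22.1 118.5  -0.5  41.7  96.7] err 0.0
[-14.8  -2.   23.3 121.4  -6.1  28.8 101.6] err 0.0
[-14.6   0.3  23.6 123.   -9.3  25.2 104.6] err 0.0
tube
[-16.6 -10.2  -4.4 119.4  30.9  51.4  56.1] err 0.0
[-13.2  11.6   1.7 118.8  43.9  29.6  46. ] err 0.0
```

Run:
```python
from h import *
plan([(*strut(F,a),n) for F,a,n in [((-50,230),22,6),((0,225),30,5),((35,196),32,5)]],start=strut((-105,185),20))
```

```text
[-11.2, 0, -3.5, 0, -0.3, 0, -11.3, 0, -3.4, 0, -0.4, 0, -11.2, 0, -3.3, 0, -0.3, 0, -11.3, 0, -3.3, 0, -0.3, 0, -11.3, 0, -3.2, 0, -0.4, 0, -11.3, 0, -3.1, 0, -0.3, 0, -9.2, 0, 6.8, 0, -1.6, 0, -9, 0, 7, 0, -1.6, 0, -8.9, 0, 7.3, 0, -1.6, 0, -8.6, 0, 7.5, 0, -1.6, 0]
[-8.4, 0, 7.7, 0, -1.6, 0, -3.2, 0, 9.1, 0, -0.4, 0, -3.2, 0, 9, 0, -0.4, 0, -3, 0, 9.1, 0, -0.4, 0, -3.1, 0, 9.2, 0, -0.4, 0, -2.9, 0, 9.1, 0, -0.4, 0]
```

Emit:
{"method": "servo_tool", "body": {
  "commands": [-11.2,0,-3.5,0,-0.3,0,-11.3,0,-3.4,0,-0.4,0,-11.2,0,-3.3,0,-0.3,0,-11.3,0,-3.3,0,-0.3,0,-11.3,0,-3.2,0,-0.4,0,-11.3,0,-3.1,0,-0.3,0,-9.2,0,6.8,0,-1.6,0,-9,0,7,0,-1.6,0,-8.9,0,7.3,0,-1.6,0,-8.6,0,7.5,0,-1.6,0]
}}

```text
time_s: 9.7
tool_pos: [0.576, -0.0964, 0.1845]
tool_rot: [-180.0, 28.5, 178.3]
force: [-2.3, -0.7, -1.3]
grip_width: 0.0116
```

Emit:
{"method": "servo_tool", "body": {
  "commands": [-8.4,0,7.7,0,-1.6,0,-3.2,0,9,0,-0.4,0,-3.2,0,9,0,-0.4,0,-3,0,9,0,-0.4,0,-3,0,9.2,0,-0.4,0,-3,0,9,0,-0.4,0,0,0,0,0,0,0]
}}

```text
time_s: 10.4
tool_pos: [0.6223, -0.0977, 0.1489]
tool_rot: [-180.0, 31.9, 178.4]
force: [-1.9, 0.5, -2.3]
grip_width: 0.0116
```

```bash
cat > look.py <<'E'
import sys
from h import *
t=sys.argv[1]
for n in ('side','top','wrist'):
    o,p,d=cam(n); np.savez('pics/%s%s.npz'%(n,t),p=p,d=d)
    if n=='side': save(cv2.resize(p[60:290,180:460],None,fx=2.6,fy=2.6)[:600,:800],'side%s.png'%t)
    else: save(p,n+t+'.png')
o=monitor.get_obs()
print(o['time_s'],o['qpos'].round(1),o['tool_pos'],o['tool_rot'].round(2),o['force'].round(2),o['wrist_torque'].round(2),o['grip_width'],w2b(o['tool_pos']*1000))
E
python3 look.py 5
```

```text
10.55 [-15.8  -2.2  24.3 121.6  -5.8  28.8 101.4] [ 0.62194418 -0.09761792  0.14984567] [180.    31.91 178.35] [-1.07  0.28 -3.12] [ 0.06  1.33 -0.03] 0.0117188158196212 [-27.0815576  -66.9507995  149.84566776]
```

View pics/side5.png

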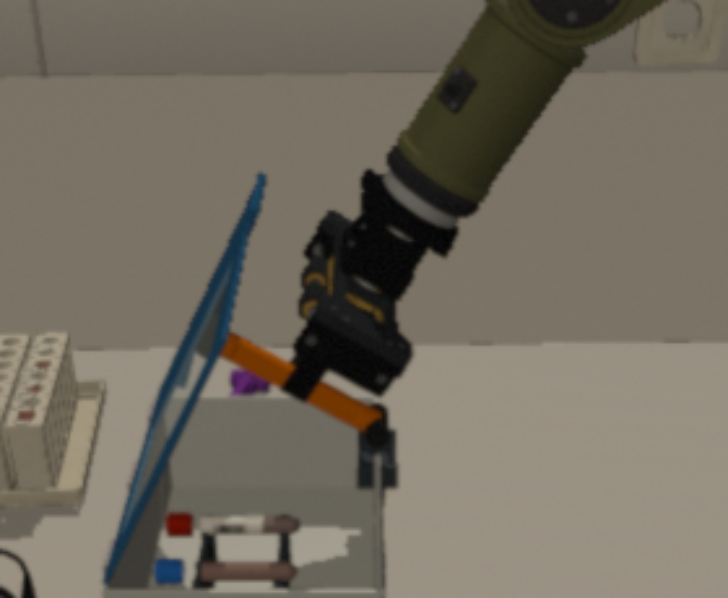

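View pics/wrist5.png

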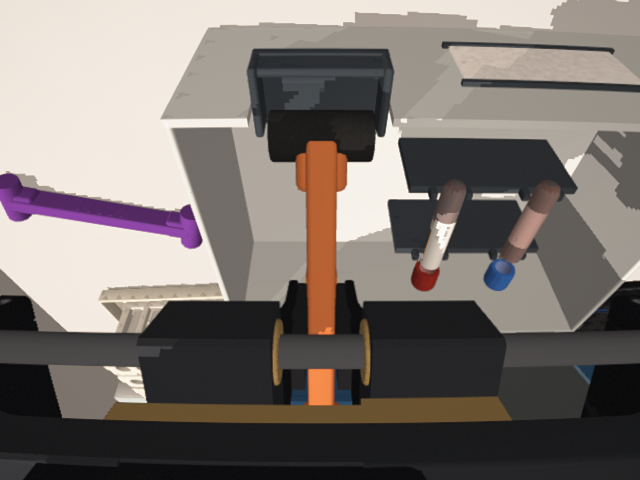

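Run:
```python
from h import *
z=np.load('pics/wrist5.npz');d=z['d'];o=monitor.get_obs()
C=cloud('wrist',d,o)*1000
B=(C-BO)@Rb
for v in range(40,172,5): print(v,np.median(B[v-1:v+2,312:330].reshape(-1,3),0).round(1), B[v,258].round(0),B[v,384].round(0))
for u in range(245,400,6): print(u,np.median(B[88:91,u-1:u+2].reshape(-1,3),0).round(0), np.median(B[62:66,u-1:u+2].reshape(-1,3),0).round(0))
```

```text
40 [-94.4 -67.8  26. ] [ -95. -102.   26.] [-95. -33.  26.]
45 [-94.5 -67.8  33.1] [ -94. -101.   32.] [-95. -34.  33.]
50 [-109.4  -67.7   74.6] [-110.  -95.   75.] [-110.  -40.   75.]
55 [-108.7  -67.7   78.1] [-109.  -94.   78.] [-110.  -41.   80.]
60 [-108.6  -67.5   82.5] [-109.  -94.   83.] [-109.  -41.   83.]
65 [-108.5  -67.7   87.1] [-109.  -93.   88.] [-109.  -42.   87.]
70 [-107.8  -67.7   90.2] [-108.  -93.   90.] [-108.  -42.   90.]
75 [-105.8  -67.7   90.5] [-106.  -93.   91.] [-106.  -42.   91.]
80 [-97.2 -67.7  77.4] [-103.  -94.   88.] [-104.  -41.   91.]
85 [-94.7 -67.7  77.5] [-102.  -94.   91.] [-103.  -41.   92.]
90 [-92.4 -67.7  77.7] [-100.  -94.   91.] [-100.  -41.   92.]
95 [-89.8 -67.7  77.6] [-97. -94.  91.] [-98. -41.  92.]
100 [-87.4 -67.7  77.7] [-95. -95.  91.] [-96. -41.  93.]
105 [-84.7 -67.7  77.4] [-93. -95.  92.] [-94. -41.  94.]
110 [-101.8  -67.7  111. ] [-91. -95.  92.] [-91. -40.  93.]
115 [-102.8  -67.7  116.1] [-88. -95.  92.] [-89. -40.  93.]
120 [-102.2  -67.7  118.5] [-86. -96.  92.] [-86. -40.  93.]
125 [-101.4  -67.7  120.6] [-84. -96.  
[... 945 characters left out ...]

299 [-93. -78.  77.] [-108.  -77.   86.]
305 [-93. -75.  78.] [-109.  -74.   86.]
311 [-93. -72.  77.] [-109.  -72.   86.]
317 [-93. -69.  77.] [-109.  -69.   85.]
323 [-93. -67.  78.] [-108.  -67.   86.]
329 [-93. -64.  78.] [-109.  -64.   86.]
335 [-93. -61.  77.] [-108.  -62.   86.]
341 [-93. -58.  77.] [-109.  -59.   85.]
347 [-93. -56.  78.] [-109.  -57.   86.]
353 [-93. -53.  78.] [-109.  -54.   86.]
359 [-93. -50.  78.] [-109.  -52.   86.]
365 [-93. -47.  77.] [-109.  -49.   86.]
371 [-93. -45.  78.] [-109.  -47.   86.]
377 [-94. -42.  79.] [-109.  -44.   86.]
383 [-100.  -42.   92.] [-109.  -42.   86.]
389 [-101.  -39.   92.] [-110.  -40.   88.]
395 [-94. -34.  80.] [-95. -31.  55.]
```

Emit:
{"method": "servo_tool", "body": {
  "commands": [2.6,-1,3.9,0,0,0,2.6,-1,3.9,0,0,0,2.6,-1,3.9,0,0,0,2.6,0,3.9,0,0,0,2.6,0,3.9,0,0,0,1.5,0,2.2,0,0,0,0,0,0,0,0,0]
}}

```text
time_s: 11.25
tool_pos: [0.6209, -0.1007, 0.1235]
tool_rot: [180.0, 31.9, 178.3]
force: [-2.5, 0.4, -3.3]
grip_width: 0.0113
```

```bash
python3 look.py 6
python3 - <<'E'
from h import *
z=np.load('pics/wrist6.npz');d=z['d'];o=monitor.get_obs()
C=cloud('wrist',d,o)*1000
B=(C-BO)@Rb
for v in range(50,172,8): print(v,np.median(B[v-1:v+2,312:330].reshape(-1,3),0).round(1))
E
```

```text
11.4 [-15.7  -0.   24.9 123.1  -9.4  25.5 104.9] [ 0.62143046 -0.10068739  0.12422322] [-180.     31.97  178.34] [-1.09 -0.86 -1.84] [ 0.07  1.37 -0.  ] 0.011434316817858187 [-27.50399935 -70.03415424 124.22321767]
50 [-94.3 -70.9  12.4]
58 [-94.5 -70.8  22.7]
66 [-94.4 -70.8  31.3]
74 [-94.4 -70.9  39.8]
82 [-109.3  -70.8   76.9]
90 [-108.6  -70.8   81.6]
98 [-108.4  -70.8   87.3]
106 [-106.9  -70.8   90.2]
114 [-103.3  -70.8   89.7]
122 [-102.5  -70.8   93.9]
130 [-100.4  -70.8   96. ]
138 [-98.2 -70.8  97.9]
146 [-96.  -70.8  99.7]
154 [-93.4 -70.8 101.2]
162 [-91.  -70.8 102.8]
170 [-88.6 -70.8 104.4]
```

View pics/wrist6.png

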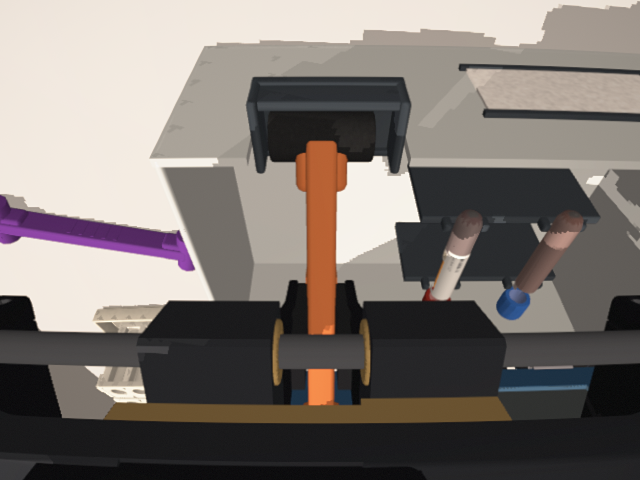

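View pics/side6.png

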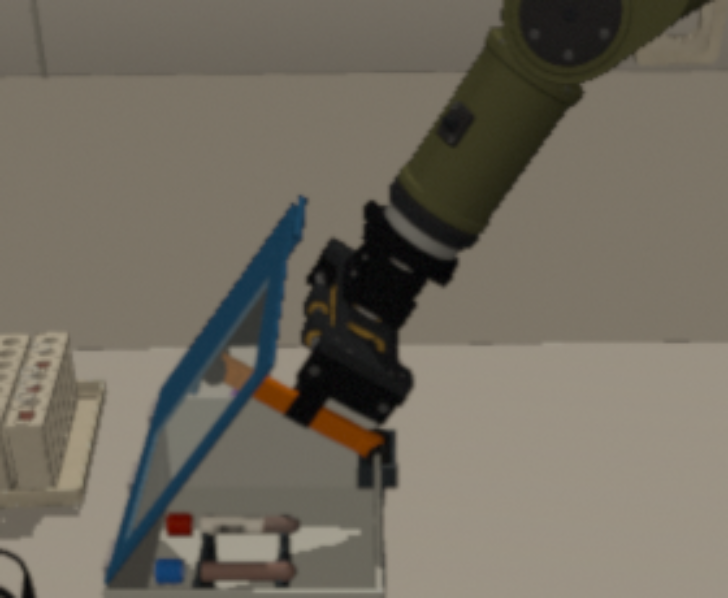

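Emit:
{"method": "servo_tool", "body": {
  "commands": [1.5,0,0.9,0,0,0,1.4,0,0.8,0,0,0,0,0,0,0,0,0]
}}

```text
time_s: 11.7
tool_pos: [0.6206, -0.1007, 0.1221]
tool_rot: [180.0, 32.1, 178.3]
force: [-1.8, -0.0, -0.6]
grip_width: 0.0114
```

Emit:
{"method": "servo_tool", "body": {
  "commands": [0,0,0,0,0,0,0,0,0,0,0,0,0,0,0,0,0,0,0,0,0,0,0,0],
  "jaw": 34
}}

```text
time_s: 12.1
tool_pos: [0.6205, -0.1006, 0.122]
tool_rot: [180.0, 32.1, 178.3]
force: [1.0, 0.2, 1.0]
grip_width: 0.0314
```

```bash
python3 look.py 7
python3 - <<'E'
from h import *
z=np.load('pics/wrist7.npz');d=z['d'];o=monitor.get_obs()
C=cloud('wrist',d,o)*1000
B=(C-BO)@Rb
for v in range(90,180,8): print(v,np.median(B[v-1:v+2,312:330].reshape(-1,3),0).round(1))
E
```

```text
12.25 [-15.7   0.   25.  123.5  -9.6  25.  105.2] [ 0.62021814 -0.10062747  0.12166337] [179.99  32.02 178.34] [ 0.23 -0.19  0.09] [ 0.02  0.66 -0.02] 0.03325042413914589 [-28.71755734 -70.01022323 121.6633694 ]
90 [-108.7  -70.7   77.4]
98 [-108.6  -70.7   82.8]
106 [-108.5  -70.7   88.4]
114 [-106.3  -70.7   90.2]
122 [-103.7  -70.6   91.5]
130 [-102.   -70.7   94. ]
138 [-99.7 -70.7  95.6]
146 [-97.4 -70.7  97.3]
154 [-95.  -70.7  98.8]
162 [-92.4 -70.7 100.4]
170 [-89.9 -70.7 101.9]
178 [-87.4 -70.7 103.6]
```

View pics/wrist7.png

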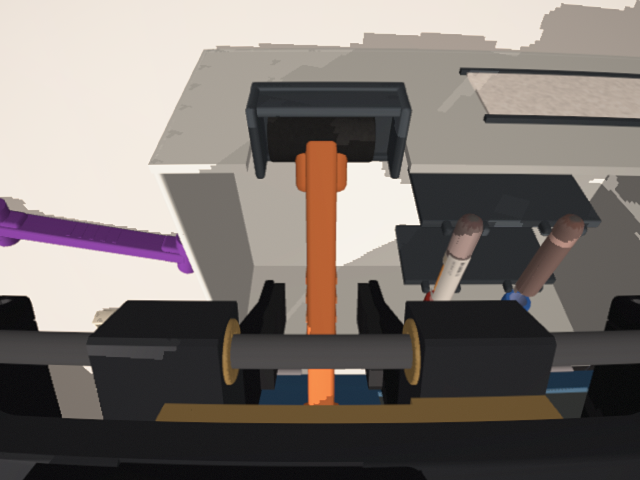

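View pics/side7.png

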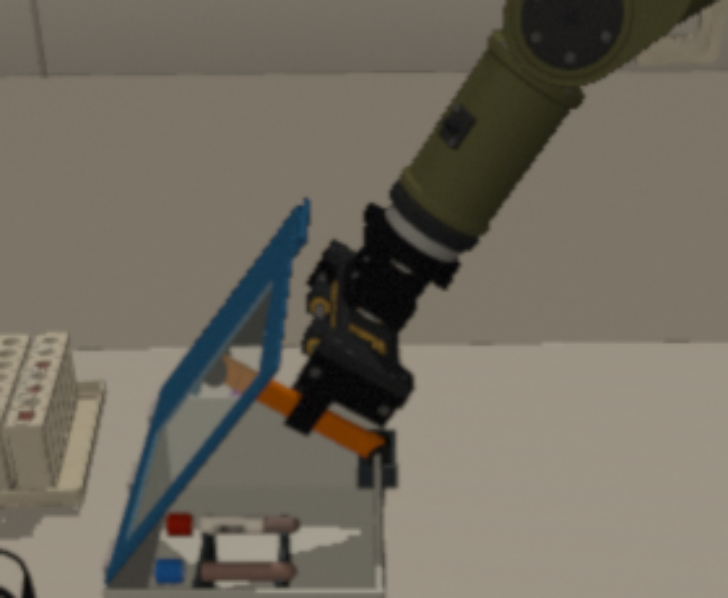

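Run:
```python
from sim import *
# measure tube from wrist5 pose recorded
o={'tool_pos':np.array([0.62194418,-0.09761792,0.14984567]),'tool_rot':np.array([180,31.91,178.35])}
z=np.load('pics/wrist5.npz');d=z['d'];p=z['p']
B=(cloud('wrist',d,o)*1000-BO)@Rb
v,u=np.mgrid[0:480,0:640]
for nm,us in (('red',(405,472)),('blue',(482,565))):
    m=(u>us[0])&(u<us[1])&(v>175)&(v<292)&(B[...,2]>70)&(B[...,2]<85)
    Q=B[m]; print(nm,m.sum(),np.percentile(Q,[1,25,50,75,99],axis=0).round(1).tolist())
    for x0 in (-25,-10,5,20,35,50):
        s=Q[abs(Q[:,0]-x0)<4]
        if len(s)>5: print(x0,len(s),'ymid',((np.percentile(s[:,1],3)+np.percentile(s[:,1],97))/2).round(1),'ztop',np.percentile(s[:,2],97).round(1))
q=monitor.get_obs()['qpos']; p0,R=cur()
Rt=rotw(30,-16); g=b2w([8,12,72])+5*Rt[:,2]
T=[(p0-180*R[:,2],R,6),(g-170*Rt[:,2],Rt,6),(g,Rt,8)]
simq(T,q)
print(Rt[:,2], w2b(T[0][0]),w2b(T[1][0]),w2b(g))
plan(T)
```

```text
red 2638 [[-32.4, -0.1, 70.3], [-18.3, 6.4, 75.0], [5.7, 9.7, 77.5], [38.1, 13.6, 78.8], [68.0, 23.4, 81.6]]
-25 331 ymid 11.9 ztop 79.0
-10 220 ymid 10.9 ztop 79.2
5 196 ymid 11.3 ztop 79.4
20 155 ymid 11.6 ztop 79.7
35 170 ymid 11.7 ztop 79.6
50 168 ymid 11.7 ztop 81.3
blue 2713 [[-32.3, 57.6, 70.2], [-18.1, 63.6, 73.6], [5.5, 66.2, 76.8], [35.4, 70.1, 78.4], [78.4, 129.9, 81.2]]
-25 343 ymid 69.4 ztop 79.2
-10 238 ymid 68.5 ztop 79.1
5 210 ymid 68.1 ztop 79.2
20 181 ymid 68.2 ztop 79.4
35 142 ymid 69.2 ztop 78.8
50 184 ymid 69.2 ztop 80.9
[ 22.1 -17.3  -8.4 118.7 -11.9  50.  107.4] err 5.95
[  8.4  -7.3 -26.1 119.3  28.3  46.2  58.4] err 0.0
[  7.7  12.9 -20.9 118.   51.1  32.7  41.1] err 0.0
[ 0.49269833 -0.25343701 -0.83247705] [-124.16083765  -70.09031219  274.27586505] [-74.5         51.38697714 209.35871298] [10.5        10.80645524 67.83761476]
[0, 0, -30, 0, 0, 0, 0, 0, -30, 0, 0, 0, 0, 0, -30, 0, 0, 0, 0, 0, -30, 0, 0, 0, 0, 0, -30, 0, 0, 0, 0, 0, -30, 0, 0, 0, -1.3, 20.2, 13.6, 2.3, 0.3, -1.4, -1.9, 20.8, 12.7, 2.3, 0.4, -1.3, -2.4, 21.1, 11.9, 2.3, 0.3, -1.4, -3, 21.6, 11, 2.3, 0.3, -1.4]
[-3.6, 21.9, 10.1, 2.2, 0.4, -1.3, -4.1, 22.2, 9.3, 2.3, 0.3, -1.4, 0, 0, 21.2, 0, 0, 0, 0, 0, 21.3, 0, 0, 0, 0, 0, 21.2, 0, 0, 0, 0, 0, 21.3, 0, 0, 0, 0, -0.1, 21.2, 0, 0, 0, 0, 0, 21.3, 0, 0, 0, 0, 0, 21.2, 0, 0, 0, 0, 0, 21.3, 0, 0, 0]
```

```bash
sed -i 's/^ys=-68/ys=-70.7/' opt.py
python3 - <<'E'
from sim import *
import opt
q=monitor.get_obs()['qpos']; p0,R=cur()
Rt=rotw(30,-16); g=b2w([8,11.7,72])+5*Rt[:,2]
T=[(p0-110*R[:,2],R,5),(g-130*Rt[:,2],Rt,6),(g,Rt,8)]
simq(T,q)
def clr(T):
  p,Rr=p0,R
  for tp,tR,n in T:
    rv=Ro.from_matrix(Rr.T@tR).as_rotvec()
    for k in range(1,n+1):
        P=p+(tp-p)*k/n;RR=Rr@Ro.from_rotvec(rv*k/n).as_matrix()
        print([float(x.round(1)) for x in opt.clear(Rb.T@RR,w2b(P),0,34)])
    p,Rr=tp,tR
clr(T)
plan(T)
E
```

```text
[-11.7 -14.6  19.1 123.7   2.   38.3  95.3] err 0.0
[-15.8  -3.4  -1.8 120.4  34.6  43.2  53.6] err 0.0
[-13.7  11.6   2.3 118.8  43.6  29.5  46.2] err 0.0
[40.7, 70.3, 123.8, 12.2, 11.3]
[40.7, 90.3, 127.8, 31.5, 31.1]
[40.7, 111.1, 135.3, 52.7, 52.3]
[41.5, 132.2, 145.8, 68.8, 68.7]
[50.6, 153.6, 158.7, 68.8, 68.7]
[44.6, 143.1, 152.0, 67.8, 66.6]
[38.8, 132.3, 145.6, 66.8, 64.5]
[33.1, 121.2, 139.6, 65.8, 62.2]
[27.6, 109.9, 133.6, 65.2, 59.9]
[22.9, 98.4, 127.6, 65.0, 58.4]
[19.3, 87.4, 121.8, 64.2, 57.0]
[19.3, 72.6, 115.4, 57.3, 58.4]
[19.3, 58.6, 110.7, 54.0, 60.0]
[19.3, 46.0, 108.2, 44.9, 57.2]
[19.3, 36.1, 104.4, 32.3, 51.7]
[18.3, 28.0, 88.7, 22.5, 39.8]
[9.9, 20.1, 72.9, 13.6, 26.6]
[9.6, 18.7, 57.1, 10.2, 18.0]
[8.9, 18.7, 41.4, 10.2, 17.1]
[0, 0, -22, 0, 0, 0, 0, 0, -22, 0, 0, 0, 0, 0, -22, 0, 0, 0, 0, 0, -22, 0, 0, 0, 0, 0, -22, 0, 0, 0, -1.2, 18.6, 8.4, 2.3, 0.3, -1.4, -1.6, 18.9, 7.6, 2.3, 0.4, -1.3, -2.2, 19.1, 6.8, 2.3, 0.3, -1.4, -2.7, 19.3, 6.1, 2.3, 0.3, -1.4, -3.1, 19.5, 5.3, 2.2, 0.4, -1.3]
[-3.7, 19.6, 4.4, 2.3, 0.3, -1.4, 0, 0, 16.3, 0, 0, 0, 0, 0, 16.2, 0, 0, 0, 0, 0, 16.3, 0, 0, 0, 0, 0, 16.2, 0, 0, 0, 0, 0, 16.3, 0, 0, 0, 0, -0.1, 16.2, 0, 0, 0, 0.1, 0, 16.3, 0, 0, 0, 0, 0, 16.2, 0, 0, 0]
```

Emit:
{"method": "servo_tool", "body": {
  "commands": [0,0,-12,0,0,0,0,0,-22,0,0,0,0,0,-22,0,0,0,0,0,-22,0,0,0,0,0,-22,0,0,0,0,0,-10,0,0,0]
}}

```text
time_s: 12.85
tool_pos: [0.562, -0.0991, 0.2171]
tool_rot: [180.0, 32.2, 178.3]
force: [-0.0, 0.1, -0.2]
grip_width: 0.0338
```

```bash
python3 look.py 8
```

```text
13.0 [-13.2 -14.9  20.5 123.8   2.8  38.3  94.7] [ 0.56205426 -0.098995    0.21518421] [179.98  32.07 178.33] [-0.67 -1.05 -0.5 ] [ 0.07  0.58 -0.01] 0.03385891468156467 [-86.9042677  -70.10397471 215.18421167]
```

View pics/side8.png

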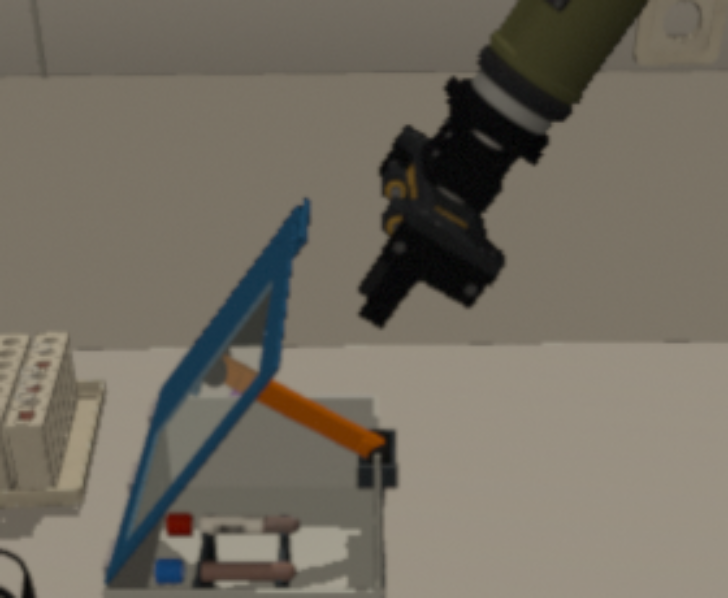

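View pics/wrist8.png

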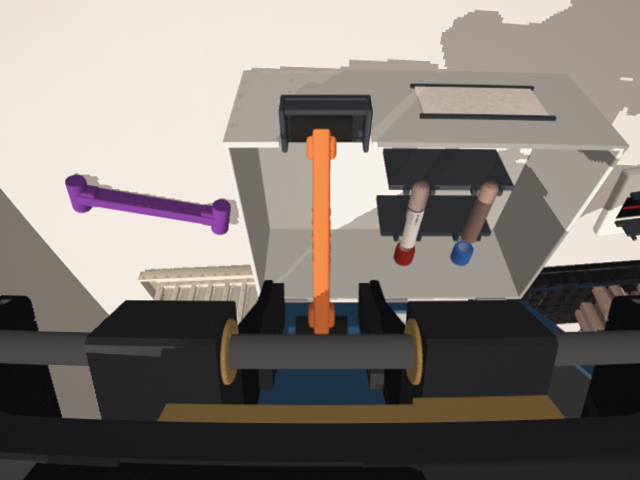

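Run:
```python
from sim import *
import opt
q=monitor.get_obs()['qpos']; p0,R=cur()
Rt=rotw(30,-16); g=b2w([8,11.7,72])+5*Rt[:,2]
T=[(g-130*Rt[:,2],Rt,6),(g-20*Rt[:,2],Rt,6),(g,Rt,2)]
simq(T,q); plan(T)
```

```text
[-17.3  -3.5  -0.3 120.5  34.7  43.2  53.5] err 0.0
[-15.3   9.1   3.  119.4  41.7  31.3  47.8] err 0.0
[-15.1  11.6   3.7 118.8  43.2  29.3  46.5] err 0.0
[-1.1, 18.6, 8.4, 2.3, 0.3, -1.4, -1.6, 18.9, 7.7, 2.3, 0.4, -1.3, -2.1, 19.1, 6.8, 2.3, 0.3, -1.4, -2.7, 19.4, 6.1, 2.3, 0.4, -1.4, -3.1, 19.5, 5.3, 2.3, 0.3, -1.4, -3.6, 19.6, 4.5, 2.2, 0.4, -1.3, 0, 0, 18.3, 0, 0, 0, 0, 0, 18.4, 0, 0, 0, 0, -0.1, 18.3, 0, 0, 0, 0, 0, 18.3, 0, 0, 0]
[-0.1, 0, 18.3, 0, 0, 0, 0, 0, 18.4, 0, 0, 0, 0, 0, 10, 0, 0, 0, 0, 0, 10, 0, 0, 0]
```

Emit:
{"method": "servo_tool", "body": {
  "commands": [-1,18.6,8.4,2.3,0.3,-1.4,-1.6,19,7.7,2.3,0.4,-1.3,-2,19,6.8,2.3,0.3,-1.4,-2.7,19.4,6,2.3,0.4,-1.4,-3,19.5,5.3,2.3,0.3,-1.4,-3.6,19.6,4.5,2.2,0.4,-1.3,0,0,0,0,0,0]
}}

```text
time_s: 13.7
tool_pos: [0.5971, 0.0168, 0.1721]
tool_rot: [-161.8, 28.4, -172.2]
force: [-0.0, 0.3, -0.7]
grip_width: 0.0343
```

```bash
python3 look.py 9
python3 - <<'E'
from h import *
Rt=rotw(30,-16); g=b2w([8,11.7,72])+5*Rt[:,2]
p,R=cur(); print('togo tool',R.T@(g-p), Ro.from_matrix(R.T@Rt).as_rotvec(degrees=True))
z=np.load('pics/wrist9.npz');d=z['d'];o=monitor.get_obs()
B=(cloud('wrist',d,o)*1000-BO)@Rb
m=(B[...,2]>70)&(B[...,2]<83)&(abs(B[...,0])<25)
for lo,hi in((0,25),(58,82)):
    s=B[m&(B[...,1]>lo)&(B[...,1]<hi)]
    if len(s)>20: print(lo,len(s),np.percentile(s[:,1],[3,97]),np.percentile(s[:,2],[50,97]))
E
```

```text
13.85 [-13.5  -3.3  -4.  120.5  34.3  43.1  53.7] [0.59662533 0.01106433 0.17389236] [-161.75   28.47 -172.73] [-0.11 -0.3   0.07] [ 0.28  0.6  -0.02] 0.034157133310130094 [-55.61346341  40.93250507 173.89236283]
togo tool [-2.68027888e+00 -9.93151151e-02  1.28596852e+02] [ 0.03730218 -0.26322634  0.02025292]
0 998 [ 3.90687508 21.11863195] [78.18936008 79.99113446]
58 1038 [61.4341856 78.8426604] [78.11500352 79.87606281]
```

View pics/wrist9.png

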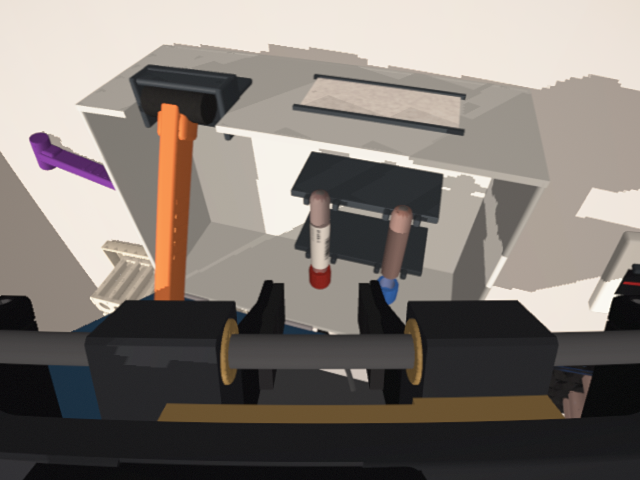

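View pics/side9.png

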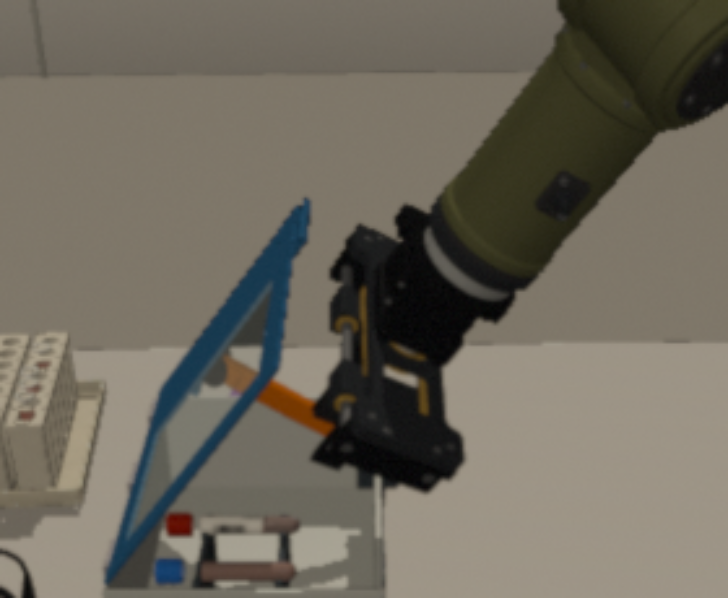

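Emit:
{"method": "servo_tool", "body": {
  "commands": [-1.5,0,18,0,0,0,-1,0,18,0,0,0,0,0,18,0,0,0,0,0,18,0,0,0,0,0,18,0,0,0,0,0,14,0,0,0,0,0,0,0,0,0]
}}

```text
time_s: 14.55
tool_pos: [0.6495, -0.0166, 0.088]
tool_rot: [-161.7, 28.4, -172.8]
force: [-0.5, 0.5, -0.5]
grip_width: 0.034
```

```bash
python3 look.py 10
python3 - <<'E'
from h import *
Rt=rotw(30,-16); g=b2w([8,11.7,72])+5*Rt[:,2]
p,R=cur(); print('togo tool',R.T@(g-p), Ro.from_matrix(R.T@Rt).as_rotvec(degrees=True))
E
```

```text
14.7 [-11.6   8.6  -1.2 119.2  41.9  32.4  47.7] [ 0.65052412 -0.01442677  0.09063624] [-161.75   28.67 -172.71] [-0.42 -0.43  0.61] [0.3  0.54 0.05] 0.03394196092004804 [-0.98216461 17.05159975 90.63624145]
togo tool [ 1.8839914  -0.02812985 26.28509435] [ 0.04300287 -0.06958129 -0.02892333]
```

View pics/wrist10.png

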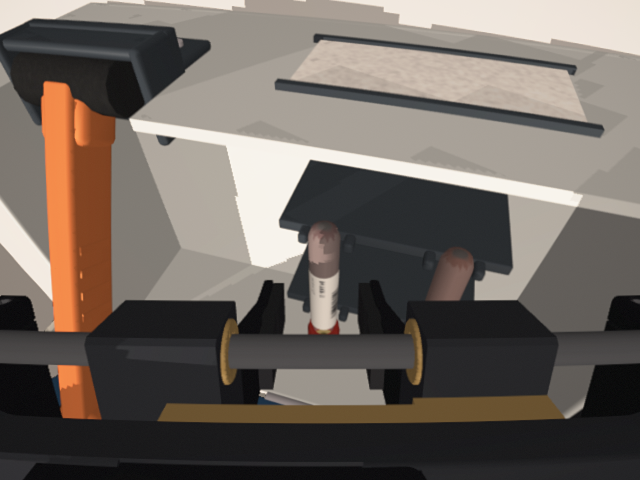

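View pics/side10.png

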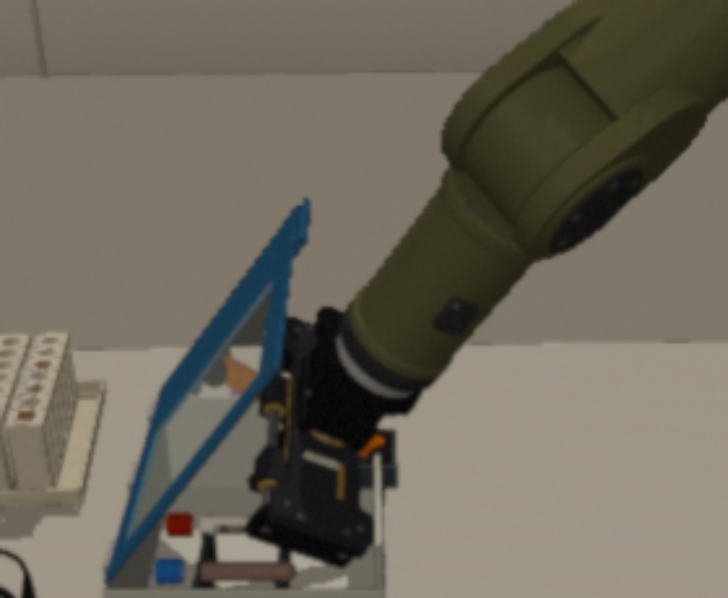

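Emit:
{"method": "servo_tool", "body": {
  "commands": [1,0,10,0,0,0,0,0,10,0,0,0,0,0,5,0,0,0,0,0,0,0,0,0,0,0,0,0,0,0]
}}

```text
time_s: 15.2
tool_pos: [0.6617, -0.0208, 0.0684]
tool_rot: [-161.7, 28.6, -172.7]
force: [-0.4, 0.3, 0.1]
grip_width: 0.034
```

Emit:
{"method": "servo_tool", "body": {
  "commands": [0,0,0,0,0,0,0,0,0,0,0,0,0,0,0,0,0,0,0,0,0,0,0,0,0,0,0,0,0,0],
  "jaw": 0,
  "newtons": 20
}}

```text
time_s: 15.7
tool_pos: [0.6619, -0.0206, 0.069]
tool_rot: [-161.7, 28.7, -172.7]
force: [-0.3, -0.3, 0.4]
grip_width: 0.0131
```

```bash
python3 look.py 11
python3 - <<'E'
from h import *
Rt=rotw(30,-16); g=b2w([8,11.7,72])+5*Rt[:,2]
p,R=cur(); print('togo tool',R.T@(g-p))
E
```

```text
15.85 [-11.5  11.6  -0.3 118.7  44.2  29.9  45.8] [ 0.66192568 -0.02063839  0.06890886] [-161.74   28.65 -172.69] [-0.68  0.31  1.07] [ 0.38  0.58 -0.02] 0.013689521500688787 [10.5986477  11.18095283 68.9088635 ]
togo tool [ 0.6917992  -0.35396385  1.00417911]
```

View pics/wrist11.png

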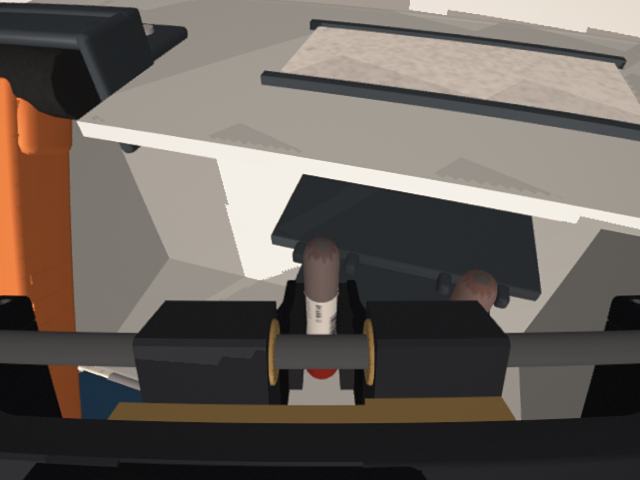

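Run:
```python
from sim import *
import opt
o=monitor.get_obs();q=o['qpos']; p0,R=cur(o)
Gt=R.T@(b2w([10,11.7,72])-p0); print('Gt',Gt); np.save('Gt.npy',Gt)
Rp=Ro.from_euler('z',9.15,degrees=True).as_matrix()@Ro.from_euler('y',-30,degrees=True).as_matrix()@R0b
H=np.array([527,228,150.])-Rp@Gt; Pl=np.array([527,228,55.])-Rp@Gt
T=[(p0-140*R[:,2],R,8),(H,Rp,10)]
simq(T+[(Pl,Rp,6)],q)
p,Rr=p0,R
for tp,tR,n in T:
    rv=Ro.from_matrix(Rr.T@tR).as_rotvec()
    for k in range(1,n+1):
        P=p+(tp-p)*k/n;RR=Rr@Ro.from_rotvec(rv*k/n).as_matrix()
        print([float(x.round(1)) for x in opt.clear(Rb.T@RR,w2b(P),0,14)],end=' ')
    p,Rr=tp,tR
print();plan(T)
```

```text
Gt [-1.03443911 -0.35051278 -2.99833128]
[-13.9  -4.4  -4.  120.1  33.6  44.5  54.4] err 0.0
[-22.5  -5.9 -10.6 124.8  19.   34.8  52.7] err 0.0
[-23.1   2.7 -10.8 129.6  32.9  23.5  37.9] err 0.0
[9.3, 17.8, 59.4, 12.2, 18.3] [10.9, 20.8, 76.4, 19.0, 28.8] [18.3, 29.5, 93.4, 33.1, 42.0] [18.3, 38.6, 106.9, 43.0, 57.1] [18.3, 50.6, 108.0, 56.0, 60.4] [18.3, 65.2, 111.9, 57.9, 59.9] [18.3, 80.9, 118.0, 63.0, 58.3] [19.8, 97.3, 126.1, 61.5, 56.9] [26.7, 105.3, 132.7, 68.6, 64.7] [34.2, 112.1, 139.4, 64.0, 70.5] [41.7, 117.8, 145.9, 60.1, 65.8] [49.4, 122.4, 152.6, 59.3, 61.7] [57.1, 125.7, 159.3, 62.0, 59.1] [64.9, 129.7, 165.9, 71.9, 59.5] [72.6, 135.4, 173.4, 86.7, 67.2] [80.4, 142.7, 182.3, 104.4, 80.7] [89.6, 151.4, 192.5, 123.7, 97.6] [101.8, 161.3, 203.8, 144.0, 116.6] 
[0, 0, -17.5, 0, 0, 0, 0, 0, -17.5, 0, 0, 0, 0, 0, -17.5, 0, 0, 0, 0, 0, -17.5, 0, 0, 0, 0, 0, -17.5, 0, 0, 0, 0, 0, -17.5, 0, 0, 0, 0, 0, -17.5, 0, 0, 0, 0, 0, -17.5, 0, 0, 0, 5.2, 21.4, -5.4, -1.9, -0.2, -0.1, 5.1, 21.6, -4.7, -1.9, -0.1, -0.2]
[5, 21.8, -4, -1.9, -0.2, -0.1, 5, 21.8, -3.3, -2, -0.1, -0.1, 5, 22, -2.5, -1.9, -0.2, -0.2, 4.8, 22.1, -1.8, -1.9, -0.2, -0.1, 4.8, 22.2, -1.1, -1.9, -0.1, -0.2, 4.8, 22.2, -0.4, -1.9, -0.2, -0.1, 4.7, 22.1, 0.3, -1.9, -0.1, -0.1, 4.6, 22.2, 1.1, -2, -0.2, -0.2]
```

Emit:
{"method": "servo_tool", "body": {
  "commands": [0,0,-6,0,0,0,0,0,-12,0,0,0,0,0,-17,0,0,0,0,0,-17.5,0,0,0,0,0,-17.5,0,0,0,0,0,-17.5,0,0,0,0,0,-17.5,0,0,0,0,0,-17.5,0,0,0,0,0,-17.5,0,0,0]
}}

```text
time_s: 16.75
tool_pos: [0.5922, 0.0151, 0.1868]
tool_rot: [-161.8, 28.7, -172.7]
force: [-0.1, -0.7, 0.2]
grip_width: 0.0132
```

```bash
python3 look.py 12
```

```text
16.9 [-13.6  -4.5  -4.5 120.2  33.6  44.4  54.2] [0.59339389 0.0154471  0.18725775] [-161.77   28.81 -172.64] [0.52 0.88 0.25] [ 0.32  0.6  -0.03] 0.013133827513038794 [-58.97349942  45.21747576 187.2577504 ]
```

View pics/wrist12.png

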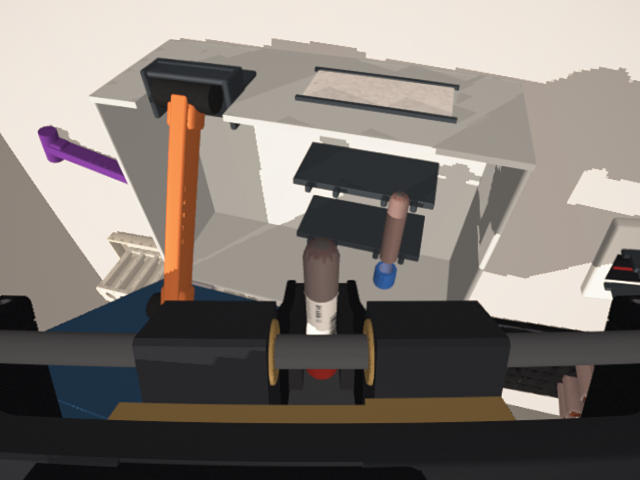

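View pics/side12.png

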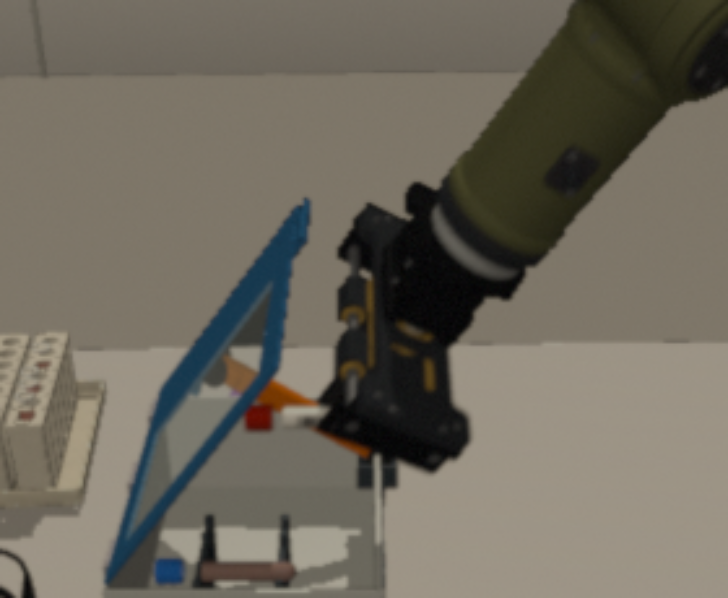

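Run:
```python
from sim import *
Gt=np.load('Gt.npy')
Rp=Ro.from_euler('z',9.15,degrees=True).as_matrix()@Ro.from_euler('y',-30,degrees=True).as_matrix()@R0b
H=np.array([527,228,145.])-Rp@Gt
plan([(H,Rp,9)])
```

```text
[6.1, 23.9, -5.4, -2.1, -0.2, -0.2, 6.1, 24.2, -4.5, -2.1, -0.1, -0.1, 5.9, 24.2, -3.6, -2.2, -0.2, -0.2, 5.9, 24.5, -2.7, -2.1, -0.1, -0.1, 5.9, 24.5, -1.9, -2.1, -0.2, -0.2, 5.7, 24.6, -0.9, -2.1, -0.2, -0.1, 5.7, 24.6, -0.1, -2.2, -0.1, -0.2, 5.6, 24.7, 0.9, -2.1, -0.2, -0.1, 5.6, 24.6, 1.7, -2.1, -0.1, -0.2]
```

Emit:
{"method": "servo_tool", "body": {
  "commands": [6,24,-5.4,-2.1,-0.2,-0.2,6,24.2,-4.5,-2.1,-0.1,-0.1,6,24.2,-3.6,-2.2,-0.2,-0.2,6,24.5,-2.7,-2.1,-0.1,-0.1,5.9,24.5,-1.9,-2.1,-0.2,-0.2,5.7,24.6,-0.9,-2.1,-0.2,-0.1,5.7,24.6,0,-2.2,-0.1,-0.2,5.6,24.7,0.9,-2.1,-0.2,-0.1,5.6,24.6,1.7,-2.1,-0.1,-0.2,0,0,0,0,0,0]
}}

```text
time_s: 17.9
tool_pos: [0.5258, 0.2308, 0.139]
tool_rot: [180.0, 29.7, -170.7]
force: [-0.1, -0.8, -0.1]
grip_width: 0.0133
```

```bash
sed -i 's/p\[60:290,180:460\],None,fx=2.6,fy=2.6/p[130:430,160:480],None,fx=2,fy=2/' look.py; python3 look.py 13
python3 - <<'E'
from h import *
o=monitor.get_obs();z=np.load('pics/wrist13.npz');d=z['d'];p=z['p']
C=cloud('wrist',d,o)*1000
hsv=cv2.cvtColor(p,cv2.COLOR_RGB2HSV);V=hsv[...,2]
m=(C[...,2]>13)&(C[...,2]<22)&(V>140)&(abs(C[...,0]-527)<80)&(abs(C[...,1]-228)<70)
print(m.sum(),cv2.minAreaRect(C[m][:,:2].astype(np.float32)))
m=(C[...,2]>30)&(C[...,2]<62)&(abs(C[...,0]-527)<60)&(abs(C[...,1]-228)<40)
n,l=cv2.connectedComponents(m.astype(np.uint8))
for i in range(1,n):
    if (l==i).sum()>60: Q=C[l==i];print((l==i).sum(),Q.mean(0).round(1),np.percentile(Q,[2,98],axis=0).round(1).tolist())
E
```

```text
18.05 [-22.   -5.4 -11.2 125.1  19.4  34.2  52.2] [0.52753508 0.22753045 0.13990144] [-179.92   29.78 -170.86] [0.59 0.09 0.62] [-0.04  0.65  0.01] 0.01294755911592758 [-131.09503429  255.25369798  139.90144151]
12719 ((526.9130249023438, 227.8267364501953), (129.25485229492188, 80.4903564453125), 8.945664405822754)
1528 [496.1 223.   43.9] [[492.7, 207.3, 30.6], [501.4, 238.7, 56.7]]
1264 [555.2 232.1  43. ] [[551.8, 216.2, 30.6], [560.4, 248.1, 56.6]]
```

View pics/wrist13.png

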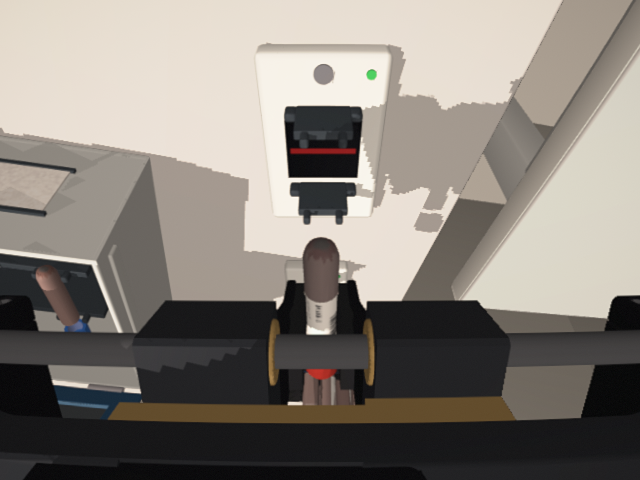

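View pics/side13.png

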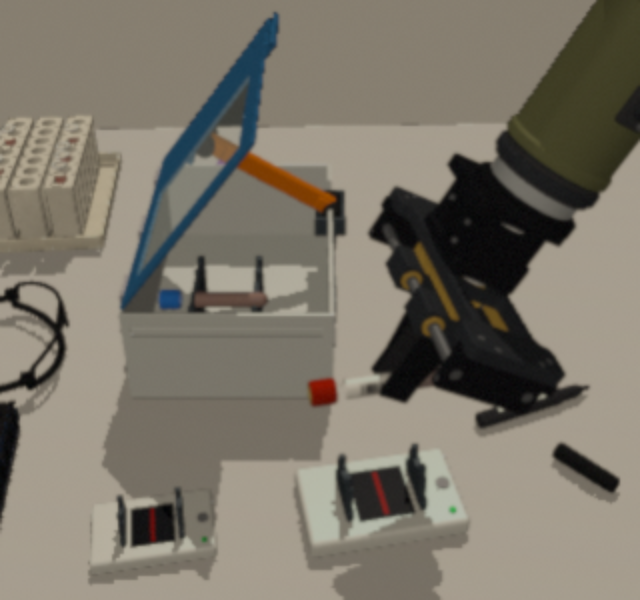

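Run:
```python
from h import *
o=monitor.get_obs();z=np.load('pics/wrist13.npz');d=z['d']
C=cloud('wrist',d,o)*1000
p,R=cur(o);Gt=np.load('Gt.npy');G=p+R@Gt;print('G est',G)
Rr=Ro.from_euler('z',9,degrees=True).as_matrix()
L=(C-np.array([527,228,0]))@Rr
for v in range(240,335,8): print(v,np.median(L[v-1:v+2,317:325].reshape(-1,3),0).round(1), end=' ')
    
m=(abs(L[...,0]+30)<8)&(L[...,2]>110)&(L[...,2]<170); s=L[m]; s=s[abs(s[:,1])<15]; print('\nx-30',len(s),np.percentile(s[:,1],[2,98]),s[:,2].max())
m=(abs(L[...,0]+18)<4)&(L[...,2]>130)&(L[...,2]<170); s=L[m]; s=s[abs(s[:,1])<15]; print('x-18',len(s),np.percentile(s[:,1],[2,98]),np.percentile(s[:,2],99))
m=(abs(L[...,0]+38)<4)&(L[...,2]>130)&(L[...,2]<170); s=L[m]; s=s[abs(s[:,1])<15]; print('x-38',len(s),np.percentile(s[:,1],[2,98]),np.percentile(s[:,2],99))
Rp=Ro.from_euler('z',9.0,degrees=True).as_matrix()@Ro.from_euler('y',-30,degrees=True).as_matrix()@R0b
from sim import simq
q=o['qpos']
T=[(np.array([527,228,64.])-Rp@Gt,Rp,7)]
simq(T+[(np.array([527,228,55.])-Rp@Gt,Rp,2)],q); plan(T)
```

```text
G est [527.00623985 227.09444537 143.01803246]
240 [-42.5  -1.4 140.6] 248 [-42.4  -1.4 144.6] 256 [-40.9  -1.3 147.3] 264 [-38.2  -1.4 148.7] 272 [-34.1  -1.3 149.5] 280 [-29.2  -1.4 149.6] 288 [-24.   -1.4 149.6] 296 [-18.5  -1.4 149.6] 304 [-13.1  -1.4 149.9] 312 [ -6.8  -1.4 149.8] 320 [ -0.4  -1.4 149.8] 328 [  6.6  -1.4 149.9] 
x-30 1691 [-14.30704396  13.96314398] 169.98779150412514
x-18 1242 [-14.4314488  13.7536088] 160.89172339452287
x-38 866 [-8.10819155  4.8776845 ] 149.85942706677199
[-22.3   1.8 -11.5 129.2  31.2  24.6  39.5] err 0.0
[-22.5   2.7 -11.4 129.6  33.1  23.6  37.5] err 0.0
[5.6, 0.1, 9.8, 0, 0, 0, 5.6, 0.2, 9.8, 0, -0.1, 0, 5.6, 0.1, 9.8, 0, 0, 0.1, 5.6, 0.2, 9.8, 0, 0, 0, 5.6, 0.1, 9.8, 0, -0.1, 0, 5.6, 0.1, 9.8, 0, 0, 0, 5.6, 0.2, 9.8, 0, 0, 0]
```

Run:
```python
from h import *
o=monitor.get_obs();z=np.load('pics/wrist13.npz');d=z['d'];p=z['p']
C=cloud('wrist',d,o)*1000
Rr=Ro.from_euler('z',9,degrees=True).as_matrix()
L=(C-np.array([527,228,0]))@Rr
for x0 in(-30,30):
    m=(abs(L[...,0]-x0)<9)&(L[...,2]>51)&(L[...,2]<62)&(abs(L[...,1])<25)
    s=L[m]; a=s[s[:,1]<0];b=s[s[:,1]>0]; print(x0,len(a),len(b),np.percentile(a[:,1],[2,50,98]).round(1),np.percentile(b[:,1],[2,50,98]).round(1),np.percentile(s[:,2],95),np.percentile(s[:,0],[2,98]))
    m=(abs(L[...,0]-x0)<9)&(L[...,2]>30)&(L[...,2]<46)&(abs(L[...,1])<25); s=L[m]
    print('   lower',np.percentile(s[:,1],[1,99]).round(1))
save(cv2.resize(p[85:235,250:400],None,fx=4,fy=4,interpolation=cv2.INTER_CUBIC),'rd13.png')
```

```text
-30 122 113 [-13.1 -10.7  -8.1] [ 8.1 10.2 12.6] 57.1315276752903 [-32.75497287 -27.22934515]
   lower [-16.4  16.3]
30 81 84 [-13.3 -11.2  -8.6] [ 8.1 10.6 12.8] 57.16772176444954 [27.19758893 33.10034125]
   lower [-16.9  16.2]
```

View pics/rd13.png

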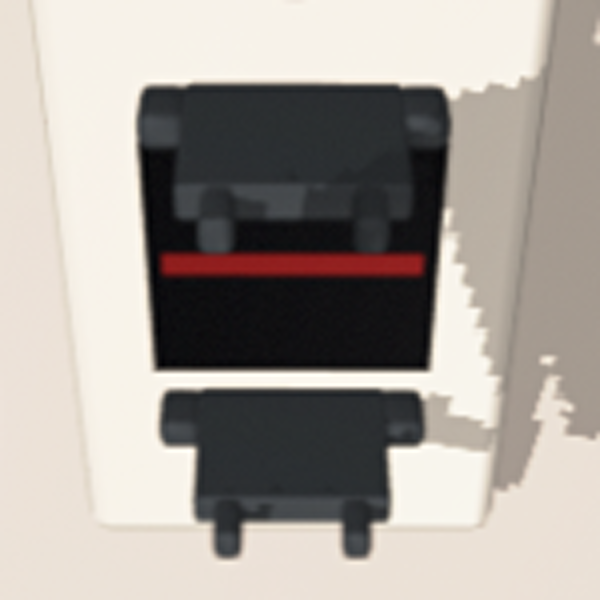

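Emit:
{"method": "servo_tool", "body": {
  "commands": [5.6,0.5,9.8,0,0,0,5.6,0.5,9.8,0,0,0,5.6,0.4,9.8,0,0,0,5.6,0,9.8,0,0,0,5.6,0,9.8,0,0,0,5.6,0,9.8,0,0,0,4.6,0,8,0,0,0,0,0,0,0,0,0,0,0,0,0,0,0]
}}

```text
time_s: 18.95
tool_pos: [0.5269, 0.229, 0.0623]
tool_rot: [-179.9, 29.7, -170.8]
force: [-0.5, -0.6, -0.0]
grip_width: 0.0132
```

```bash
python3 look.py 14
cat > chk.py <<'E'
import sys
from h import *
t=sys.argv[1]
o=monitor.get_obs();z=np.load('pics/wrist%s.npz'%t);d=z['d'];p=z['p']
C=cloud('wrist',d,o)*1000
P,R=cur(o);Gt=np.load('Gt.npy');print('G est',P+R@Gt,o['tool_rot'])
Rr=Ro.from_euler('z',9,degrees=True).as_matrix()
L=(C-np.array([527,228,0]))@Rr
for x0 in(-30,30):
    m=(abs(L[...,0]-x0)<9)&(L[...,2]>51)&(L[...,2]<62)&(abs(L[...,1])<25)&(abs(L[...,1])>7.6)
    s=L[m]; a=s[s[:,1]<0];b=s[s[:,1]>0]
    if len(a)>5 and len(b)>5: print(x0,len(a),len(b),np.percentile(a[:,1],[2,50,98]).round(1),np.percentile(b[:,1],[2,50,98]).round(1))
for x0 in (-40,-36,-20):
    m=(abs(L[...,0]-x0)<2)&(L[...,2]>float(sys.argv[2]))&(L[...,2]<float(sys.argv[2])+16)&(abs(L[...,1])<9.5); s=L[m]
    if len(s)>5: print('tube',x0,len(s),np.percentile(s[:,1],[2,98]).round(1),np.percentile(s[:,2],98).round(1))
save(cv2.resize(p[60:390,230:410],None,fx=1.8,fy=1.8),'rd%s.png'%t)
E
python3 chk.py 14 60
```

```text
19.1 [-21.8   1.6 -12.2 129.   30.5  25.   40.3] [0.52756296 0.22939954 0.06354985] [-179.97   29.84 -170.87] [-0.42 -0.06  0.74] [-0.01  0.59 -0.01] 0.013149674588553756 [-131.12262031  257.12279455   63.54984811]
G est [527.03144595 228.96049755  66.66555809] [-179.97379898   29.835376   -170.86992231]
-30 209 208 [-12.8 -10.2  -8. ] [ 8.9 11.1 13.6]
tube -40 594 [-5.4  5.9] 72.5
tube -36 339 [-6.5  7.1] 73.5
tube -20 196 [-6.8  6.9] 73.6
```

View pics/wrist14.png

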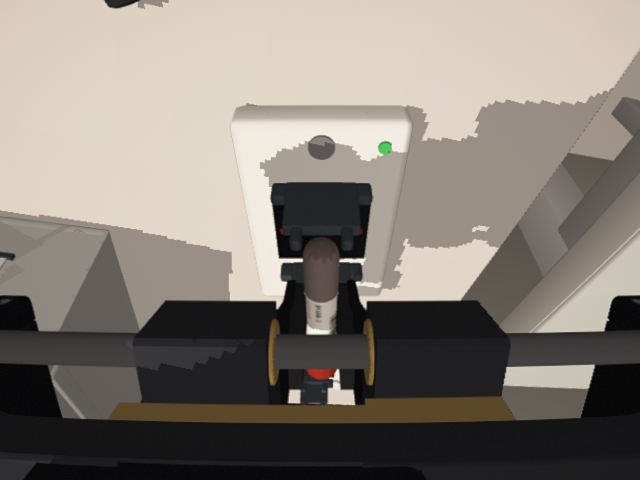

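View pics/side14.png

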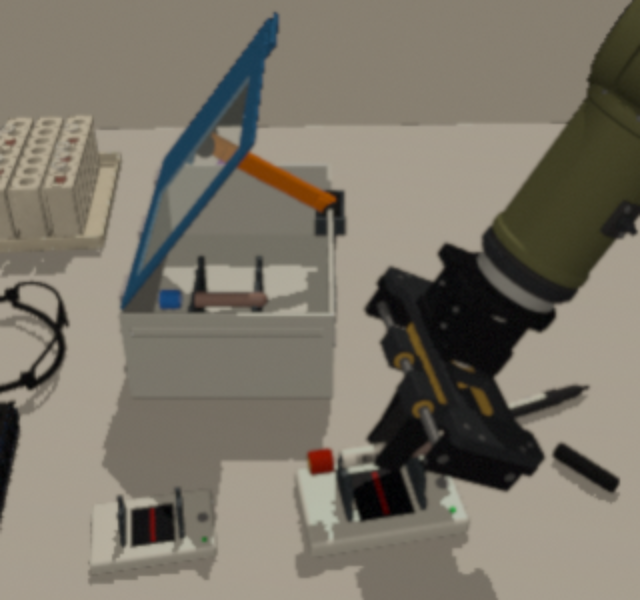

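Emit:
{"method": "servo_tool", "body": {
  "commands": [1.3,0.2,2.2,0,0,0,1.3,0,2.2,0,0,0,1.3,0,2.2,0,0,0,1.3,0,2.2,0,0,0,0.5,0,0.9,0,0,0,0,0,0,0,0,0]
}}

```text
time_s: 19.7
tool_pos: [0.5271, 0.2294, 0.0518]
tool_rot: [-179.9, 29.8, -170.8]
force: [-0.8, -0.7, 0.0]
grip_width: 0.0133
```

```bash
python3 look.py 15;python3 chk.py 15 49
```

```text
19.85 [-22.    2.8 -12.  129.5  32.9  23.7  37.7] [0.52705928 0.22939106 0.05176271] [-179.96   29.79 -170.86] [ 0.59 -0.03  0.57] [-0.11  0.66 -0.04] 0.01326556862420303 [-131.62582237  257.09937775   51.76271068]
G est [526.53021537 228.95322455  54.87900632] [-179.95575908   29.78800833 -170.85618534]
-30 214 219 [-12.6 -10.3  -8.1] [ 8.7 10.9 13.4]
tube -40 533 [-5.4  6.3] 60.6
tube -36 325 [-6.5  7.1] 61.7
tube -20 192 [-6.8  7.3] 62.8
```

View pics/rd15.png

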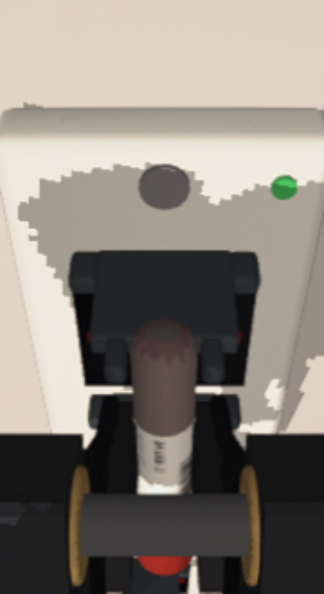

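View pics/side15.png

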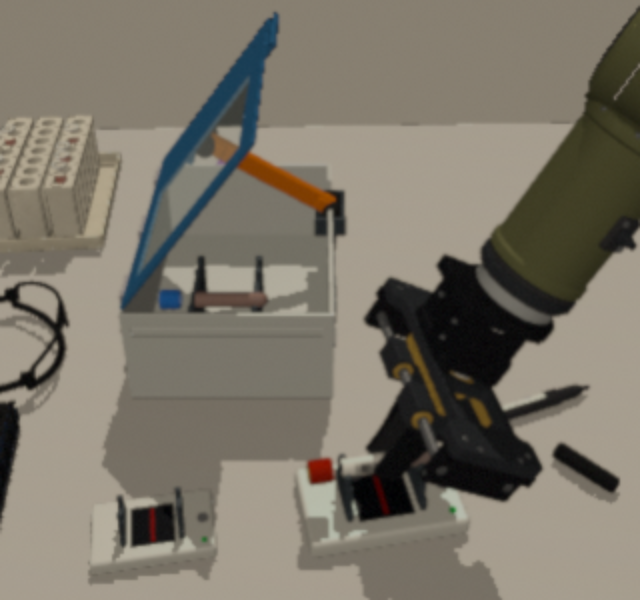

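Emit:
{"method": "servo_tool", "body": {
  "commands": [0,0,0,0,0,0,0,0,0,0,0,0,0,0,0,0,0,0,0,0,0,0,0,0],
  "jaw": 30
}}

```text
time_s: 20.25
tool_pos: [0.527, 0.2293, 0.0517]
tool_rot: [-179.9, 29.8, -170.9]
force: [-0.4, -0.8, 0.1]
grip_width: 0.0287
```

Emit:
{"method": "servo_tool", "body": {
  "commands": [0,0,-6,0,0,0,0,0,-12,0,0,0,0,0,-20,0,0,0,0,0,-20,0,0,0,0,0,-20,0,0,0,0,0,-20,0,0,0,0,0,-10,0,0,0,0,0,0,0,0,0]
}}

```text
time_s: 21.05
tool_pos: [0.4744, 0.2215, 0.1473]
tool_rot: [180.0, 30.0, -170.9]
force: [0.3, 0.4, -0.1]
grip_width: 0.0303
```

```bash
python3 look.py 16;python3 chk.py 16 49
python3 - <<'E'
from h import *
o=monitor.get_obs();C=cloud('wrist',np.load('pics/wrist16.npz')['d'],o)*1000
Rr=Ro.from_euler('z',9,degrees=True).as_matrix()
L=(C-np.array([527,228,0]))@Rr
for x0 in range(-40,64,8):
    s=L[(abs(L[...,0]-x0)<2.5)&(L[...,2]>50)&(L[...,2]<70)&(abs(L[...,1])<11)]
    if len(s)>4: print(x0,len(s),np.percentile(s[:,1],[2,98]).round(1),np.percentile(s[:,2],95).round(1))
E
```

```text
21.2 [-23.7 -12.5 -12.4 130.4  18.   36.4  50.5] [0.4738826  0.22058753 0.14466134] [-179.92   29.72 -170.86] [ 0.52 -0.29  0.2 ] [-0.04  0.59 -0.04] 0.02999550373580825 [-184.51793011  246.72217042  144.66133562]
G est [473.35668213 220.15198571 147.77848492] [-179.92241334   29.72217079 -170.85778205]
-30 79 75 [-13.  -10.9  -8.3] [ 8.3 10.8 12.9]
30 50 51 [-12.8 -10.5  -8.2] [ 8.9 10.5 12.8]
tube -40 174 [-6.2  6.1] 60.5
tube -36 124 [-6.9  6.8] 61.5
tube -20 95 [-7.2  7.2] 61.5
-40 210 [-6.1  6.1] 60.3
-32 202 [-10.9  10.8] 61.2
-24 112 [-7.1  7. ] 61.3
-16 108 [-6.6  7.2] 61.1
-8 102 [-6.7  7.3] 61.5
0 94 [-6.8  7.5] 61.7
8 87 [-7.   6.9] 61.6
16 85 [-7.1  7.1] 61.4
24 79 [-6.5  7.2] 61.7
32 74 [-10.1  10.1] 61.2
40 144 [-8.3  9.2] 63.0
48 92 [-8.6  9.3] 63.3
56 81 [-8.6  9.5] 63.5
```

View pics/wrist16.png

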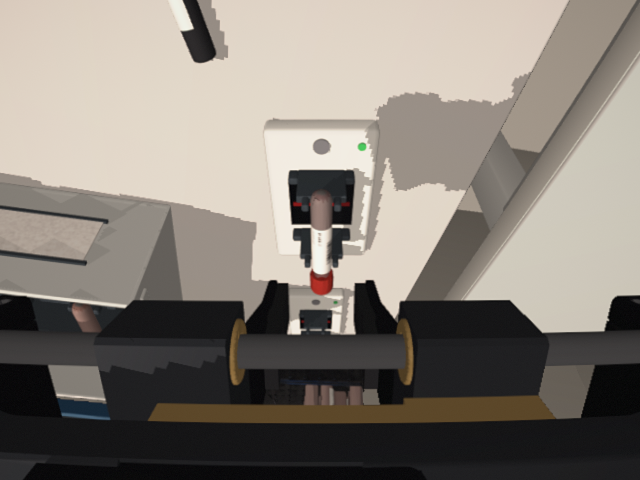

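View pics/side16.png

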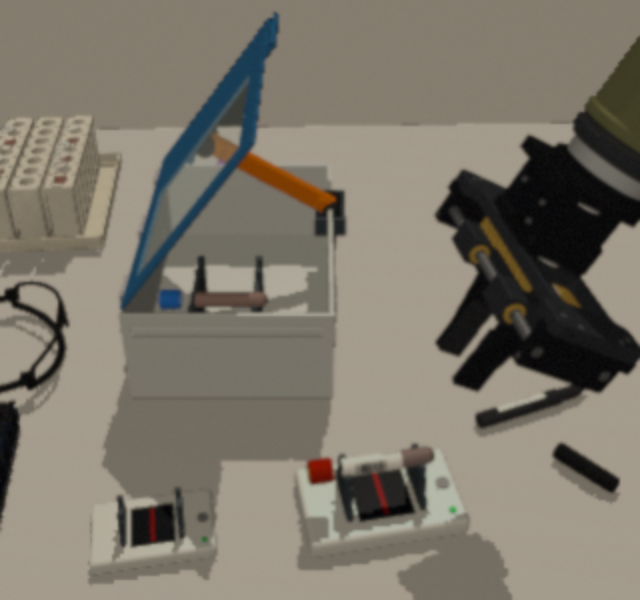

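```bash
python3 -c "
from h import *
print(env.sign_off()); print(monitor.get_obs()['time_s'])"
```

```text
the job is handed in; nothing more can be done
None
the job is handed in; nothing more can be done
```

I lifted the flap with the orange strut and seated the strut's lower foot in the saddle with its upper foot under the flap. I then took out the red-capped tube and laid it in the larger reader's notches. The job was handed in at about 21 s of the 53 s allowed.

- **Strut and flap:** the last side picture shows the flap still propped by the strut alone, with the arm clear of both. The strut's position had not visibly changed since I let go of it.
- **Red tube:** it lies level in both notches. Its top measured 61.1 to 61.7 mm along the barrel, where 62 mm is expected. It was centred between the prongs to about 0.3 mm, with the barrel over the window.
- **Everything else:** the blue-capped tube, pen and pen cap looked where they started. I checked these by eye in the pictures, not by measurement.

No check failed. The only disagreements were about 1 mm or less, such as the tube sitting 1 to 1.5 mm off the computed sideways position in the grip. I corrected that before placing it. Contact forces stayed within a few newtons throughout.

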